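# Put away the check weights and the heavy-headed probe bar

## Robot

A 7-joint arm with a two-finger parallel gripper is mounted at the origin on the work surface; the furniture and walls round the work are solid. World frame = base frame: x ahead of the robot, y to its left, z up, the work surface at z = 0. Lengths are in m, angles in rad, forces in N, time in s.
With the tool pointing down it reaches from about 0.4 to 0.85 m from the base axis. Payload 4.5 kg.
Tool frame: the origin (TCP) lies on the centre line of the jaws, within the pads' length; the fingertips stand 14 mm ahead of it and the grasp point (between the pads) lies 5 mm behind it (nose_length is the distance from the TCP to the fingertips, in m); x points along the fingers, y is the direction in which the jaws open and shut, and the axes are right-handed (so a half turn about x gives the same grasp; the last joint's range is limited). The gripper opens to 88 mm and grips with 3 to 60 N. Pads are 18 mm wide; open, the fingers measure 123 mm over their backs; the gripper's body (75 mm by 187 mm) begins 45 mm behind the grasp point.
Start: joints at [1.194, 0.689, -0.195, 1.565, 0.157, 0.902, -0.215], TCP at [0.25, -0.573, 0.253] pointing down, gripper open.
Joint ranges: [-3.01, 3.01], [-0.46, 2.08], [-1.47, 1.51], [0.13, 2.56], [-1, 4.14], [0.04, 2.09], [-2.66, 2.66]. Speed limits (rad/s): [2.57, 2.57, 3.14, 3.14, 3.14, 3.14, 3.14].

## Interface

Orientations are given as a unit quaternion [x, y, z, w].
In Python, from plant import get_state, snapshot, camera_params, finish_job, boxes_of, silhouettes, spot_point, nose_length gives the robot as it stands.
- The arm moves only by the tool apply_moves, never from a script. Its arguments are lists of equal length, an entry for each row: "delta_pos": the shift along the tool's x, y, z in cm, a list of three; "yaw": the turn about the tool's x in rad; "gripper": the opening in per cent of the stroke, from 0 (shut) to 100 (fully open). A call has 1 to 10 rows; each row is the pose to reach, as a shift and turn from the pose measured when the call began, along the tool's axes at that moment; what a row does not reach only later rows make up. A row lasts 1/12 s, in which the tool goes at most 41.7 mm and 7.16 degrees, less where a joint would pass 70% of its speed; a pose out of reach is approached as far as the arm can. A call with a gripper value outside its range is refused whole. The fingers move at their own pace and stop on an object; "force" is the grip in N (left out, the last holds). Time passes only in rows, so rows that repeat a pose let the fingers close. It gives the time, the measured TCP pose, the force and the opening at its end, in the units of the state.
- get_state(): the state, without advancing time (a new reading comes with each control period).
- snapshot(name): name is "side" or "top" or "wrist"; returns the picture (400x640x3 uint8, red, green, blue); there is no depth.
- camera_params(name): a dict with "fovy" (degrees; the focal length in pixels is half the picture's height over the tangent of half this angle, whatever the lens; pixels are square), "cx", "cy" (the principal point, pixels), "dist" ([k1, k2, p1, p2, k3] as OpenCV has them; the pictures are not rectified), "position" and "orientation" of the camera in the world. Camera axes: x right, y down, z forward; pixel columns grow to the right and rows downward; lengths in m; the calibration is good to about 2 mm. A picture is of the moment at which its call begins: read the wrist's pose just before it. camera_params takes no time and is no camera call; for the wrist camera it gives the pose at the moment of the call.
- finish_job(): hands the job in, once; it reports no verdict.
Trained networks look in the newest picture that a camera, given by its name, has taken for a name from the list of things; names that differ only in an ending like _2 or _b are one class to them, and where a whole thing is asked for, a point or a joint stands for the part that bears it (a point fixed in the world has none). Each returns a list of dicts, best first, with "score" (0 to 1); they miss things now and then, are a little off and sometimes report something else, mostly with a low value. They report only what shows in the picture. A call takes as long as a camera call. They do not tell look-alikes from the thing itself.
- boxes_of(thing, camera): "bbox" ([left, top, width, height] in pixels, round what is visible of it).
- silhouettes(thing, camera): "mask" (400x640 bool, what is visible of it) and "bbox" ([left, top, width, height] in pixels, round what is visible of it).
- spot_point(thing, camera): "pixel" ([column, row] in pixels: a listed point, or the origin of a listed thing).
The state is a dict: "clock": time; "q": joint angles; "qd": joint speeds; "joint_torque": joint torques, N m; "tool_pos": TCP position; "eef_rot": TCP orientation; "contact_force": force on the tool from outside, world axes, zero at the start; "moment": the same for the moment, N m; "opening": opening from 0.0 (shut) to 1.0 (fully open).
Only numpy, scipy, OpenCV 4.12 (cv2) and the standard library are available. Lean on these libraries where they do the work, as an engineer would, in place of code of your own. Each camera call takes 0.05 s, during which the arm holds its last target.

## Task

Put the check set away: stack the three steel ring weights on the post of the round stand, the largest at the bottom, the medium one on it and the smallest on top, each lying flat. Lay the probe bar in its cradle with its heavy head in the wide pocket and its bar in the narrow fork; take it at its balance point so that it stays level all the way. Leave the wash bottle, the green roll and the brush where they are.

Things in the scene. Friction and masses are not known exactly. Their poses are not given: they have to be found in the camera images.
- weight_large_centre (a point): centre (half-way up) of the largest of three loose plain steel ring weights: outer diameter 64 mm, 16 mm thick, 20 mm bore right through; lies flat on the table; z axis up along the bore, yaw has no meaning
- weight_medium_centre (a point): centre (half-way up) of the medium one of three loose plain steel ring weights: outer diameter 50 mm, 16 mm thick, 20 mm bore right through; lies flat on the table; z axis up along the bore, yaw has no meaning
- weight_small_centre (a point): centre (half-way up) of the smallest of three loose plain steel ring weights: outer diameter 36 mm, 16 mm thick, 20 mm bore right through; lies flat on the table; z axis up along the bore, yaw has no meaning
- probe_balance (a point): balance point of the loose probe bar (0.2 to 0.4 kg), lying flat: aluminium bar 14 mm wide, 18 high, 190 long, heavy steel block head at one end, flat underside. +x along the bar to the head, z up; point 9 mm above the underside, 36 mm from the head's near face, 154 mm from the light end, midway between two thin dark bands 28 mm apart
- probe_head (a point): centre of the probe bar's heavy steel head, a block 26 mm (along the bar) x 30 mm wide x 24 mm high; 49 mm from the balance point; same axes as the balance point
- stand_post (a point): fixed weight stand: a dark round foot, 90 mm diameter, 10 mm high, with one upright steel post 12 mm diameter that rises 42 mm above the foot's top and tapers to 6 mm diameter over its last 5 mm; this point is the foot of the post, on the foot's top face (10 mm above the table)
- cradle_rest (a point): fixed cradle, dark base plate 142x50x7 mm: grey wide pocket for the head (floor 40 mm wide, at x = 41 to 61 mm), grey narrow fork for the bar (floor 22 mm wide, x = -65 to -55), cheeks flare and rise 17 mm above the floors; between them only the plate. Point: where the underside of the bar's balance point belongs, at floor height, 22 mm above the table; x to the pocket, z up
- wash_bottle: white plastic squeeze bottle with a red cap and bent spout, 70x60x178 mm, standing at the far end of the table; bystander, origin under its centre
- dot_roll: flat green roll of stickers, 70 mm across, 22 mm high, lying nearer the robot than the stand and cradle; bystander, origin under its centre
- brush: small wooden cleaning brush, 24x145x25 mm, lying near the robot; bystander, origin under its middle
There are look-alikes about, which are no part of the job. What is shaped like the part that bears weight_small_centre but red is not meant.

How it is judged:
By the outcome, as a careful person would: the job done as asked, in the order asked, and still so for the second after the job is handed in, with the robot touching nothing.
It also fails if it takes over 102 s, if anything falls off the work surface, if the arm or the gripper's body presses on something with over 40 N, if the wrist force passes 120 N, or if a joint passes its speed limit or range.

## Working session

There is one attempt and no reset: what is moved stays moved. The work goes in short steps, Python scripts to look and compute and a tool call to move; the robot and the scene stay as the last step left them, time stands still between calls to the robot, and variables do not carry over. Pictures are saved under pics/ and viewed, and the job is handed in when it is done.

Besides the shell and the picture viewer there is one more tool, called by a JSON object that holds its "method" and its "body", one argument or row to a line. apply_moves: Moves the arm, as the interface text tells. Its arguments: {"type":"object","properties":{"delta_pos":{"type":"array"},"yaw":{"type":"array"},"gripper":{"type":"array"},"force":{"type":"number"}},"required":["delta_pos","yaw","gripper"]}

```bash
ls; mkdir -p pics; python3 - <<'E'
from plant import *
import cv2
print(get_state()); print(nose_length if not callable(nose_length) else nose_length())
for n in ["side","top","wrist"]:
    p=camera_params(n); print(n,p)
    im=snapshot(n); cv2.imwrite(f"pics/{n}0.png",im[:,:,::-1])
E
```

```text
pics
{'clock': 0.0, 'q': array([ 1.19378546,  0.69001239, -0.19451634,  1.5663248 ,  0.15730153,
        0.90250635, -0.21512459]), 'qd': array([-1.61333216e-03, -8.34545049e-05, -8.83009684e-04,  8.18543233e-04,
       -2.20329529e-04,  1.44470272e-03, -1.08294893e-04]), 'joint_torque': array([-6.37771045e-04, -5.27567339e+01, -1.26702189e+00, -1.53426164e+01,
       -5.26680239e-02,  6.67949935e-03,  1.77670208e-04]), 'tool_pos': array([ 0.24931123, -0.57246355,  0.25189747]), 'eef_rot': array([-0.69205819, -0.14487737,  0.69241702, -0.14361298]), 'contact_force': array([-0.60237608,  0.12034892,  0.00825196]), 'moment': array([ 0.02596013, -0.03316367,  0.02733028]), 'opening': 1.0009469684567536}
0.014
side {'fovy': 54.188398578448414, 'cx': 319.78763249811624, 'cy': 191.2828174005386, 'dist': array([0.00023359, 0.        , 0.        , 0.        , 0.        ]), 'position': array([0.1789401 , 0.47883896, 0.5674862 ]), 'orientation': array([-0.23609005,  0.85956293, -0.43509819,  0.12689614])}
top {'fovy': 57.46134996007295, 'cx': 320.11916548002165, 'cy': 201.0726508745971, 'dist': array([-0.06660069,  0.        ,  0.        ,  0.        ,  0.        ]), 'position': array([ 0.50303396, -0.09970049,  0.88734197]), 'orientation': array([-0.69932846,  0.7142682 , -0.01990656,  0.01908838])}
wrist {'fovy': 68.65848359892685, 'cx': 315.201738259367, 'cy': 201.351817522544, 'dist': array([-0.02431126,  0.        ,  0.        ,  0.        ,  0.        ]), 'position': array([ 0.32188943, -0.54144529,  0.38359584]), 'orientation': array([ 0.82627496, -0.54134555, -0.08545248,  0.13004826])}
```

View pics/top0.png

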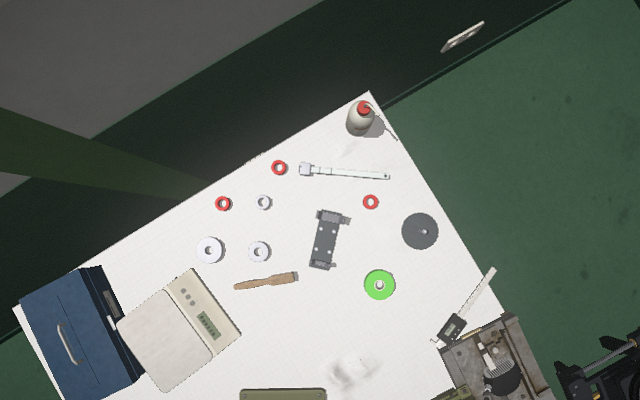

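View pics/side0.png

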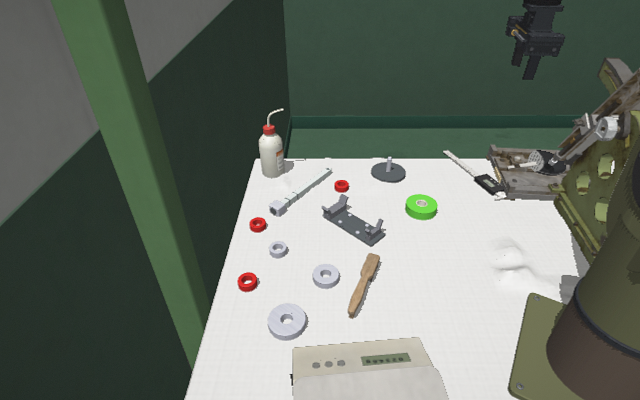

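View pics/wrist0.png

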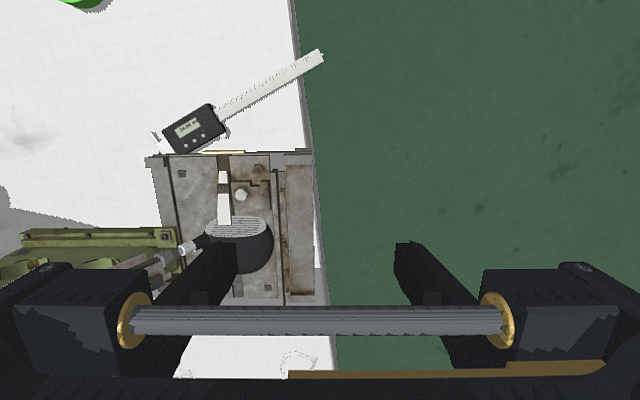

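The top view shows large (209,250), medium (258,251), small (264,202), probe head (306,169) with the bar to (390,177), cradle (326,240), stand (420,231). The red rings are decoys.

```bash
cat > h.py <<'E'
from plant import *
import numpy as np, cv2
from scipy.spatial.transform import Rotation as R
def K(p):
    f=200/np.tan(np.radians(p["fovy"])/2)
    return np.array([[f,0,p["cx"]],[0,f,p["cy"]],[0,0,1]])
def ray(px,p):
    u=cv2.undistortPoints(np.array([[px]],float),K(p),np.array(p["dist"]))[0,0]
    d=R.from_quat(p["orientation"]).apply([u[0],u[1],1.]); return d/np.linalg.norm(d)
def onz(px,p,z):
    d=ray(px,p); o=np.array(p["position"]); return o+d*(z-o[2])/d[2]
def proj(P,p):
    r=R.from_quat(p["orientation"]).inv(); c=r.apply(np.atleast_2d(P)-p["position"])
    return cv2.projectPoints(c,np.zeros(3),np.zeros(3),K(p),np.array(p["dist"]))[0][:,0]
def tri(pa,a,pb,b):
    A=np.zeros((3,3));v=np.zeros(3)
    for px,p in((pa,a),(pb,b)):
        d=ray(px,p);M=np.eye(3)-np.outer(d,d);A+=M;v+=M@p["position"]
    return np.linalg.solve(A,v)
Z=dict(weight_large_centre=.008,weight_medium_centre=.008,weight_small_centre=.008,probe_balance=.009,probe_head=.012,stand_post=.010,cradle_rest=.022)
E
python3 - <<'E'
from h import *
np.set_printoptions(precision=4,suppress=True)
for n in ["top","side"]:
    p=camera_params(n)
    for t,z in Z.items():
        for d in spot_point(t,n)[:4]:
            print(n,t,round(d["score"],2),np.round(d["pixel"],1),onz(d["pixel"],p,z)[:2])
    for t in ["dot_roll","brush","wash_bottle"]:
        for d in spot_point(t,n)[:1]: print(n,t,d["score"],onz(d["pixel"],p,0)[:2])
print(get_state()["clock"])
E
```

```text
top weight_large_centre 0.82 [208.8 249.8] [0.4395 0.1699]
top weight_medium_centre 0.57 [255.8 253.2] [0.4294 0.0559]
top weight_small_centre 0.63 [223.4 205.6] [0.5455 0.1333]
top weight_small_centre 0.47 [260.9 202.2] [0.5519 0.042 ]
top weight_small_centre 0.46 [369.  196.9] [ 0.5592 -0.2196]
top weight_small_centre 0.45 [277.8 166.3] [ 0.6384 -0.0002]
top probe_balance 0.66 [327.1 171.1] [ 0.6239 -0.1197]
top probe_head 0.96 [303.6 169.2] [ 0.6293 -0.063 ]
top stand_post 0.57 [421.8 229.8] [ 0.4769 -0.3449]
top cradle_rest 0.74 [323.7 235.5] [ 0.4691 -0.1079]
top dot_roll 0.66 [ 0.3457 -0.2442]
top brush 0.71 [0.3631 0.0419]
top wash_bottle 0.81 [ 0.7404 -0.2007]
side weight_large_centre 0.93 [285.6 322.8] [0.4386 0.1721]
side weight_medium_centre 0.93 [325.1 277.3] [0.432  0.0537]
side weight_small_centre 0.76 [277.  246.9] [0.5573 0.0338]
side weight_small_centre 0.68 [258.5 219.6] [ 0.6438 -0.0152]
side weight_small_centre 0.57 [293.3 197.4] [ 0.623  -0.1218]
side weight_small_centre 0.55 [247.5 285.7] [0.5443 0.1429]
side probe_balance 0.67 [298.3 198.4] [ 0.6097 -0.1234]
side probe_balance 0.41 [390.1 167. ] [ 0.476  -0.3596]
side probe_head 0.85 [278.2 208. ] [ 0.627  -0.0668]
side probe_head 0.68 [351.3 217.2] [ 0.468  -0.1216]
side stand_post 0.88 [390.2 169.6] [ 0.4704 -0.3465]
side cradle_rest 0.81 [354.7 219.4] [ 0.4531 -0.1079]
side dot_roll 0.79 [ 0.3441 -0.2398]
side brush 0.98 [0.3592 0.0343]
side wash_bottle 0.73 [ 0.7357 -0.2013]
1.15
```

```bash
python3 - <<'E'
import cv2
t=cv2.imread("pics/top0.png")
cv2.imwrite("pics/z1.png",cv2.resize(t[150:300,190:340],None,fx=4,fy=4,interpolation=cv2.INTER_CUBIC))
cv2.imwrite("pics/z2.png",cv2.resize(t[150:290,290:445],None,fx=4,fy=4,interpolation=cv2.INTER_CUBIC))
E
```

```text
(no output)
```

View pics/z1.png

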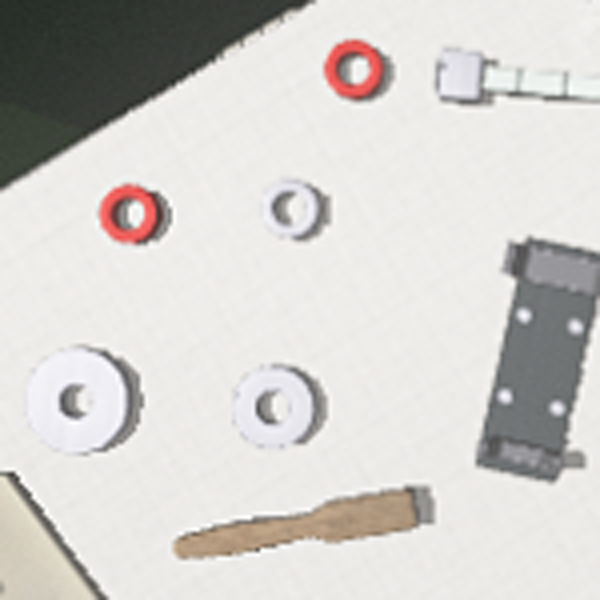

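View pics/z2.png

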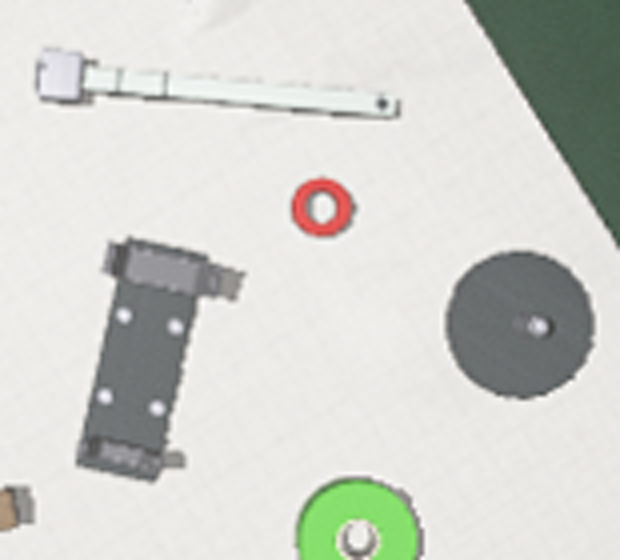

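```bash
cat >> h.py <<'E'
np.set_printoptions(precision=4,suppress=True)
def go(pos,ang=None):
    """ang: world angle of jaw axis (tool y), mod pi"""
    s=get_state(); r=R.from_quat(s["eef_rot"]); m=r.as_matrix()
    d=m.T@(np.array(pos)-s["tool_pos"])*100
    cur=np.arctan2(m[1,1],m[0,1]); y=0
    if ang is not None:
        # tool x is down: +yaw turns jaw angle negative in world
        y=-((ang-cur+np.pi/2)%np.pi-np.pi/2)
    print("clock %.2f pos"%s["clock"],s["tool_pos"],"toolx",m[:,0],"jaw %.3f"%cur,"open %.3f q7 %.2f"%(s["opening"],s["q"][6]))
    print("delta cm",np.round(d,2),"yaw %.3f (alt %.3f)"%(y,y-np.sign(y)*np.pi), "F",s["contact_force"])
E
python3 - <<'E'
from h import *
go([.44,-.30,.25],np.arctan2(.6,.8)); go([.45,-.12,.25])
p=camera_params("wrist");s=get_state();r=R.from_quat(s["eef_rot"]).inv()
print(r.apply(p["position"]-s["tool_pos"]), r.apply(R.from_quat(p["orientation"]).apply([0,0,1])))
E
```

```text
clock 1.15 pos [ 0.2496 -0.573   0.2527] toolx [ 0.0001 -0.0001 -1.    ] jaw -1.160 open 1.003 q7 -0.22
delta cm [  0.27 -17.43 -28.36] yaw 1.338 (alt -1.803) F [0.044  0.5923 0.1521]
clock 1.15 pos [ 0.2496 -0.573   0.2527] toolx [ 0.0001 -0.0001 -1.    ] jaw -1.160 open 1.003 q7 -0.22
delta cm [  0.27 -33.53 -36.46] yaw 0.000 (alt 0.000) F [0.044  0.5923 0.1521]
[-0.1316  0.0003 -0.0789] [0.9516 0.0011 0.3074]
```

{"method": "apply_moves", "body": {
  "delta_pos": [
    [0,-1.8,-3],
    [0,-3.6,-6],
    [0,-5.5,-9],
    [0,-7.5,-12],
    [0,-9.5,-15.5],
    [0,-11.5,-19],
    [0,-13.5,-22.5],
    [0,-15.5,-26],
    [0,-17.4,-28.4],
    [0,-17.4,-28.4]
  ],
  "yaw": [0.06,0.15,0.25,0.35,0.45,0.55,0.65,0.75,0.8,0.8],
  "gripper": [100,100,100,100,100,100,100,100,100,100]
}}

```text
clock: 1.98
tool_pos: [0.4455, -0.292, 0.2526]
eef_rot: [0.695, -0.131, -0.694, -0.135]
contact_force: [0.1, 1.1, -0.2]
opening: 0.996
```

```bash
python3 - <<'E'
from h import *
p=camera_params("wrist");im=snapshot("wrist");cv2.imwrite("pics/w1.png",im[:,:,::-1])
for t in ["stand_post","cradle_rest"]:
    for d in spot_point(t,"wrist")[:2]: print(t,d["score"],d["pixel"],onz(d["pixel"],p,Z[t]))
go([.44,.17,.2],np.arctan2(.6,.8)); go([.45,-.12,.25])
E
```

```text
stand_post 0.63 [343.0, 135.6] [ 0.4752 -0.3411  0.01  ]
cradle_rest 0.57 [184.8, 211.2] [ 0.4619 -0.1127  0.022 ]
clock 2.13 pos [ 0.4404 -0.3003  0.2528] toolx [-0.0002 -0.0008 -1.    ] jaw -1.959 open 0.996 q7 -1.39
delta cm [  5.25 -43.52  17.84] yaw 0.539 (alt -2.602) F [-0.0391 -0.7853  1.2159]
clock 2.13 pos [ 0.4404 -0.3003  0.2528] toolx [-0.0002 -0.0008 -1.    ] jaw -1.959 open 0.996 q7 -1.39
delta cm [  0.27 -17.05   5.94] yaw 0.000 (alt 0.000) F [-0.0391 -0.7853  1.2159]
```

View pics/w1.png

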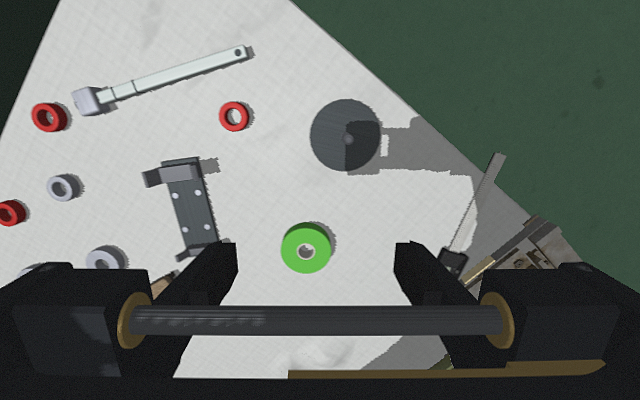

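{"method": "apply_moves", "body": {
  "delta_pos": [
    [0,-3.5,1.4],
    [0,-7,2.8],
    [0,-10.5,4.2],
    [0,-14,5.6],
    [0,-18,7.2],
    [0,-22,8.8],
    [0,-26,10.4],
    [0,-30,12.2],
    [0,-34,13.8],
    [0,-38,15.5]
  ],
  "yaw": [-0.1,-0.22,-0.34,-0.46,-0.58,-0.7,-0.82,-0.94,-1.06,-1.18],
  "gripper": [100,100,100,100,100,100,100,100,100,100]
}}

```text
clock: 2.97
tool_pos: [0.4413, 0.1001, 0.2528]
eef_rot: [0.652, 0.273, -0.652, 0.274]
contact_force: [0.5, -0.3, 0.2]
opening: 0.997
```

```bash
python3 - <<'E'
from h import *
go([.44,.17,.2],np.arctan2(.6,.8))
E
```

```text
clock 2.97 pos [0.4413 0.1001 0.2528] toolx [ 0.0009 -0.0016 -1.    ] jaw -0.777 open 0.997 q7 -1.30
delta cm [ 5.27 -5.   -4.9 ] yaw -1.421 (alt 1.721) F [ 0.499  -0.319   0.1884]
```

{"method": "apply_moves", "body": {
  "delta_pos": [
    [0.5,-1,-1],
    [1,-2,-2],
    [2,-3,-3],
    [3,-4,-4],
    [4,-5,-4.9],
    [5.2,-5,-4.9],
    [5.2,-5,-4.9],
    [5.2,-5,-4.9],
    [5.2,-5,-4.9],
    [5.2,-5,-4.9]
  ],
  "yaw": [-0.1,-0.22,-0.34,-0.46,-0.58,-0.7,-0.82,-0.94,-1.06,-1.18],
  "gripper": [100,100,100,100,100,100,100,100,100,100]
}}

```text
clock: 3.8
tool_pos: [0.4411, 0.1678, 0.2005]
eef_rot: [0.389, 0.589, -0.39, 0.591]
contact_force: [-0.4, 1.0, 0.8]
opening: 0.997
```

```bash
python3 - <<'E'
from h import *
p=camera_params("wrist");im=snapshot("wrist");cv2.imwrite("pics/w2.png",im[:,:,::-1])
for t in ["weight_large_centre","weight_medium_centre","weight_small_centre"]:
    for d in spot_point(t,"wrist")[:2]: print(t,d["score"],d["pixel"],onz(d["pixel"],p,Z[t]))
go([.44,.17,.2],np.arctan2(.6,.8))
E
```

```text
weight_large_centre 0.7 [314.1, 184.8] [0.4417 0.1612 0.008 ]
weight_medium_centre 0.59 [273.4, 263.5] [0.4348 0.0474 0.008 ]
weight_small_centre 0.82 [356.6, 302.0] [0.5558 0.0366 0.008 ]
weight_small_centre 0.78 [387.4, 240.3] [0.5513 0.1321 0.008 ]
clock 4.00 pos [0.4408 0.1686 0.2006] toolx [ 0.0011 -0.0019 -1.    ] jaw 0.397 open 1.002 q7 -0.63
delta cm [ 0.06 -0.02 -0.16] yaw -0.247 (alt 2.895) F [0.6162 0.0359 0.0428]
```

View pics/w2.png

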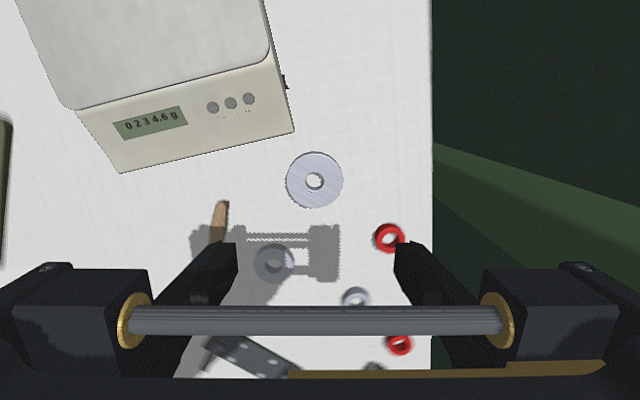

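```bash
python3 - <<'E'
from h import *
w=camera_params("wrist");t=camera_params("top");s=camera_params("side")
print(onz((314,180),w,.014), onz((209,250),t,.014), onz((285.6,322.8),s,.008))
for n,p in (("top",t),("side",s)):
    ms=silhouettes("weight_large_centre",n)
    for m in ms[:1]:
        ys,xs=np.nonzero(m["mask"]);print(n,m["score"],xs.mean(),ys.mean(),onz((xs.mean(),ys.mean()),p,.010),m["bbox"])
# project TCP, for where grip falls
s_=get_state();print(proj(s_["tool_pos"],w))
c=[(.4395,.167)]
im=cv2.imread("pics/w2.png")
def ring(im,p,c,r,zs):
    for z in zs:
        a=np.linspace(0,2*np.pi,60);q=np.c_[c[0]+r*np.cos(a),c[1]+r*np.sin(a),0*a+z]
        for u in proj(q,p): cv2.circle(im,(int(round(u[0]*8)),int(round(u[1]*8))),4,(0,0,255),-1,shift=3)
for nm,p,box in(("w2",w,(100,260,230,400)),("top0",t,(220,280,170,250)),("side0",s,(280,360,230,340))):
    im=cv2.imread(f"pics/{nm}.png");ring(im,p,(.4395,.168),.032,(.016,0))
    a=im[box[0]:box[1],box[2]:box[3]];cv2.imwrite(f"pics/o_{nm}.png",cv2.resize(a,None,fx=3,fy=3))
a=[cv2.resize(cv2.imread(f"pics/o_{n}.png"),(260,240)) for n in("w2","top0","side0")]
cv2.imwrite("pics/o1.png",np.hstack(a))
E
```

```text
[0.4383 0.1686 0.014 ] [0.4394 0.1676 0.014 ] [0.4386 0.1721 0.008 ]
top 0.64 209.52529182879377 250.06225680933852 [0.439  0.1675 0.01  ] [194.0, 240.0, 31.2, 22.5]
side 0.68 285.8353140916808 321.7716468590832 [0.4385 0.1714 0.01  ] [262.8, 304.3, 42.8, 36.1]
[[317.1795 268.8291]]
```

View pics/o1.png

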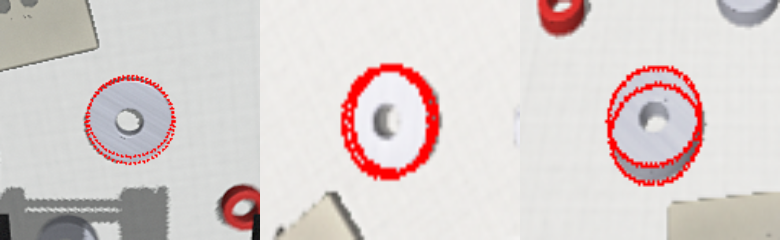

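```bash
python3 - <<'E'
from h import *
go([.4387,.1685,.06],np.arctan2(.6,.8)); go([.4387,.1685,.017])
E
```

```text
clock 4.10 pos [0.4405 0.1692 0.2007] toolx [ 0.0013 -0.002  -1.    ] jaw 0.399 open 1.000 q7 -0.63
delta cm [14.07 -0.2  -0.03] yaw -0.244 (alt 2.897) F [0.4563 0.1493 0.3928]
clock 4.10 pos [0.4405 0.1692 0.2007] toolx [ 0.0013 -0.002  -1.    ] jaw 0.399 open 1.000 q7 -0.63
delta cm [18.37 -0.2  -0.04] yaw 0.000 (alt 0.000) F [0.4563 0.1493 0.3928]
```

{"method": "apply_moves", "body": {
  "delta_pos": [
    [3,-0.2,0],
    [6,-0.2,0],
    [9,-0.2,0],
    [11.5,-0.2,0],
    [13.5,-0.2,0],
    [14.5,-0.2,0],
    [14.5,-0.2,0],
    [14.5,-0.2,0]
  ],
  "yaw": [-0.1,-0.2,-0.24,-0.24,-0.24,-0.24,-0.24,-0.24],
  "gripper": [100,100,100,100,100,100,100,100]
}}

```text
clock: 4.77
tool_pos: [0.4388, 0.1682, 0.0556]
eef_rot: [0.317, 0.631, -0.319, 0.632]
contact_force: [0.6, 0.3, 0.5]
opening: 1.0
```

```bash
python3 - <<'E'
from h import *
p=camera_params("wrist");im=snapshot("wrist");cv2.imwrite("pics/w3.png",im[:,:,::-1])
go([.4387,.1685,.017],np.arctan2(.6,.8)); print(proj([.4387,.1685,.016],p))
E
```

```text
clock 4.82 pos [0.4391 0.1683 0.0561] toolx [ 0.002 -0.002 -1.   ] jaw 0.638 open 1.000 q7 -0.75
delta cm [ 3.91 -0.03 -0.05] yaw -0.005 (alt 3.137) F [-0.08    0.1602  0.2733]
[[317.1551 236.8739]]
```

View pics/w3.png

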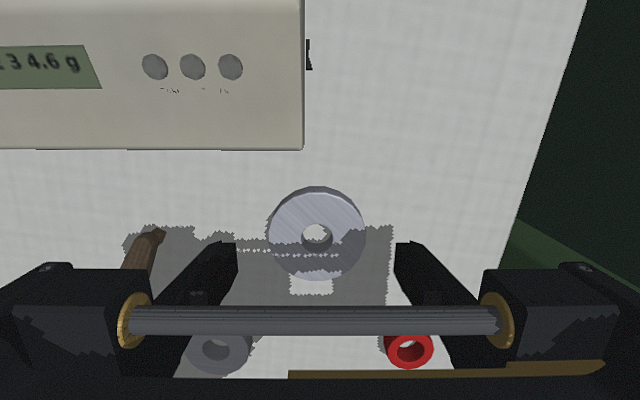

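{"method": "apply_moves", "body": {
  "delta_pos": [
    [1,0,0.1],
    [2,0,0.1],
    [3,0,0.1],
    [3.8,0,0.1],
    [3.9,0,0.1],
    [3.9,0,0.1],
    [3.9,0,0.1],
    [3.9,0,0.1],
    [3.9,0,0.1],
    [3.9,0,0.1]
  ],
  "yaw": [0,0,0,0,0,0,0,0,0,0],
  "gripper": [100,100,100,100,100,80,60,60,60,60],
  "force": 30
}}

```text
clock: 5.65
tool_pos: [0.4402, 0.1675, 0.0178]
eef_rot: [0.318, 0.63, -0.318, 0.633]
contact_force: [-0.2, 0.1, 4.9]
opening: 0.716
```

{"method": "apply_moves", "body": {
  "delta_pos": [
    [0,0,0],
    [0,0,0],
    [0,0,0],
    [0,0,0]
  ],
  "yaw": [0,0,0,0],
  "gripper": [55,55,50,50],
  "force": 30
}}

```text
clock: 5.98
tool_pos: [0.4402, 0.1674, 0.0178]
eef_rot: [0.318, 0.63, -0.318, 0.633]
contact_force: [-0.1, -0.8, 1.2]
opening: 0.713
```

```bash
python3 - <<'E'
from h import *
p=camera_params("wrist");im=snapshot("wrist");cv2.imwrite("pics/w4.png",im[:,:,::-1])
go([.4387,.1685,.017],np.arctan2(.6,.8)); print(proj(get_state()["tool_pos"]*[1,1,0]+[0,0,.016],p))
E
```

```text
clock 6.03 pos [0.4402 0.1674 0.0178] toolx [ 0.003  -0.0015 -1.    ] jaw 0.638 open 0.715 q7 -0.85
delta cm [ 0.08 -0.06 -0.18] yaw -0.006 (alt 3.136) F [ 0.3901 -0.1342  0.7949]
[[317.2786 268.5601]]
```

View pics/w4.png

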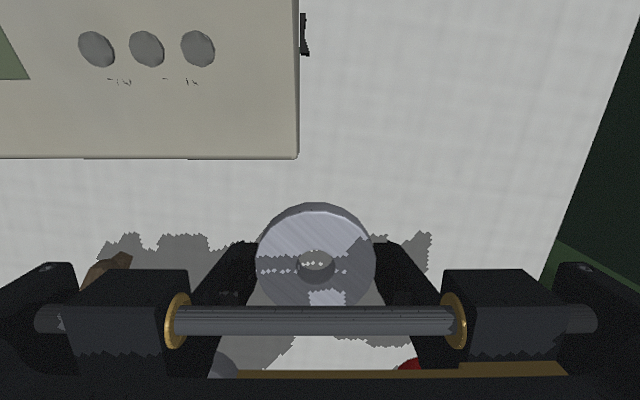

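```bash
python3 - <<'E'
from h import *
w=None
t=camera_params("top");s=camera_params("side")
print("tip",onz((424.6,230.9),t,.052),"foot",onz((419.6,230.75),t,.008))
im=cv2.imread("pics/top0.png");g=im.max(2)
m=(g<130).astype(np.uint8);sub=np.zeros_like(m);sub[205:258,395:446]=m[205:258,395:446]
n,l,st,c=cv2.connectedComponentsWithStats(sub);i=1+st[1:,4].argmax();cs,_=cv2.findContours((l==i).astype(np.uint8),0,2)
k=max(cs,key=len);e=cv2.fitEllipse(cv2.convexHull(k));print(e,onz(e[0],t,.010),onz(e[0],t,.005))
im=cv2.imread("pics/side0.png")
cv2.imwrite("pics/z3.png",np.hstack([cv2.resize(im[145:190,360:415],None,fx=7,fy=7,interpolation=2),cv2.resize(cv2.imread("pics/w1.png")[90:180,300:390],(350,315),interpolation=2)]))
E
```

```text
tip [ 0.4755 -0.3396  0.052 ] foot [ 0.4747 -0.3401  0.008 ]
((419.5853576660156, 230.83868408203125), (35.808074951171875, 36.415462493896484), 155.18072509765625) [ 0.4745 -0.3395  0.01  ] [ 0.4744 -0.3408  0.005 ]
```

View pics/z3.png

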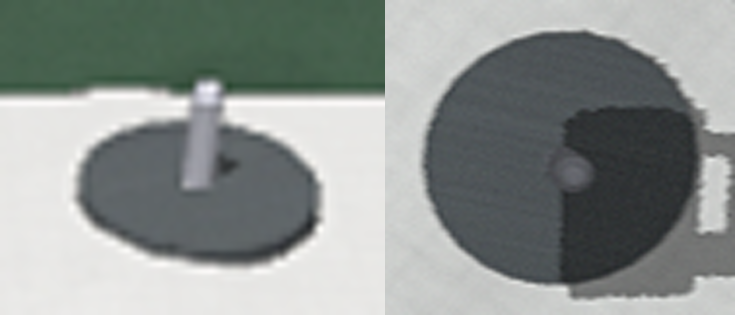

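{"method": "apply_moves", "body": {
  "delta_pos": [
    [-2,0,0],
    [-5,0,0],
    [-8.5,0,0],
    [-12,0,0],
    [-15.5,-2,2],
    [-18,-5,4],
    [-18.2,-8,6],
    [-18.2,-11,9],
    [-18.2,-13.5,12],
    [-18.2,-16,15]
  ],
  "yaw": [0,0,0,0,0,0,0,0,0,0],
  "gripper": [50,50,50,50,50,50,50,50,50,50],
  "force": 40
}}

```text
clock: 6.87
tool_pos: [0.3989, -0.0503, 0.2]
eef_rot: [0.317, 0.631, -0.318, 0.633]
contact_force: [1.4, 0.2, -3.2]
opening: 0.717
```

```bash
python3 - <<'E'
from h import *
go([.475,-.34,.2],np.arctan2(.6,.8))
t=camera_params("top");s=camera_params("side")
print(onz((387.9,171.4),s,.01),onz((389.3,157.1),s,.052))
E
```

```text
clock 6.87 pos [ 0.3989 -0.0503  0.2   ] toolx [ 0.0016 -0.0025 -1.    ] jaw 0.639 open 0.717 q7 -0.14
delta cm [  0.08 -11.16  27.8 ] yaw -0.005 (alt 3.137) F [ 1.3831  0.185  -3.1509]
[ 0.4721 -0.3356  0.01  ] [ 0.4731 -0.3372  0.052 ]
```

{"method": "apply_moves", "body": {
  "delta_pos": [
    [0,-1.4,3.5],
    [0,-2.8,7],
    [0,-4.4,11],
    [0,-6,15],
    [0,-7.6,19],
    [0,-9.2,23],
    [0,-10.5,26],
    [0,-11.2,27.8],
    [0,-11.2,27.8],
    [0,-11.2,27.8]
  ],
  "yaw": [0,0,0,0,0,0,0,0,0,0],
  "gripper": [50,50,50,50,50,50,50,50,50,50]
}}

```text
clock: 7.7
tool_pos: [0.4733, -0.3411, 0.1994]
eef_rot: [0.318, 0.631, -0.319, 0.631]
contact_force: [0.5, 0.4, -3.6]
opening: 0.71
```

```bash
python3 - <<'E'
from h import *
p=camera_params("wrist");im=snapshot("wrist");cv2.imwrite("pics/w5.png",im[:,:,::-1])
go([.4745,-.339,.2],np.arctan2(.6,.8)); print(proj([[.4745,-.339,.052],[.4745,-.339,.01]],p))
a=cv2.resize(im[90:230,230:410,::-1],None,fx=4,fy=4,interpolation=2);cv2.imwrite("pics/w5z.png",a)
E
```

```text
clock 7.75 pos [ 0.4736 -0.3393  0.1998] toolx [-0.0006 -0.0004 -1.    ] jaw 0.639 open 0.714 q7 0.57
delta cm [-0.02  0.09  0.03] yaw -0.005 (alt 3.137) F [-0.2562  0.5653 -4.2467]
[[318.7146 190.1005]
 [318.3283 179.9199]]
```

View pics/w5.png

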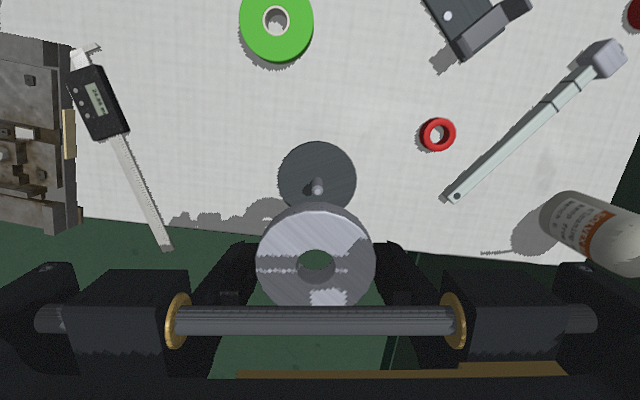

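View pics/w5z.png

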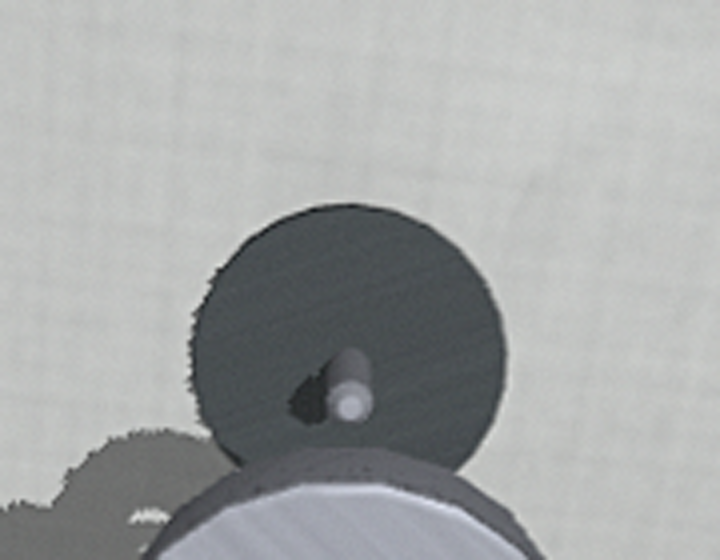

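```bash
python3 - <<'E'
from h import *
p=camera_params("wrist")
T=onz((317.1,190.1),p,.052);B=onz((316.8,265.8),p,.198)
s=get_state();m=R.from_quat(s["eef_rot"]).as_matrix()
print(T,B,s["tool_pos"],"shift tool",m.T@(T-B)*100)
g=cv2.cvtColor(cv2.imread("pics/w5.png"),6)
cv2.imwrite("pics/w5y.png",cv2.resize(cv2.imread("pics/w5.png")[195:315,250:385],None,fx=5,fy=5,interpolation=2))
E
```

```text
[ 0.4736 -0.3381  0.052 ] [ 0.4724 -0.3381  0.198 ] [ 0.4736 -0.3393  0.1998] shift tool [14.5999  0.1084  0.0729]
```

View pics/w5y.png

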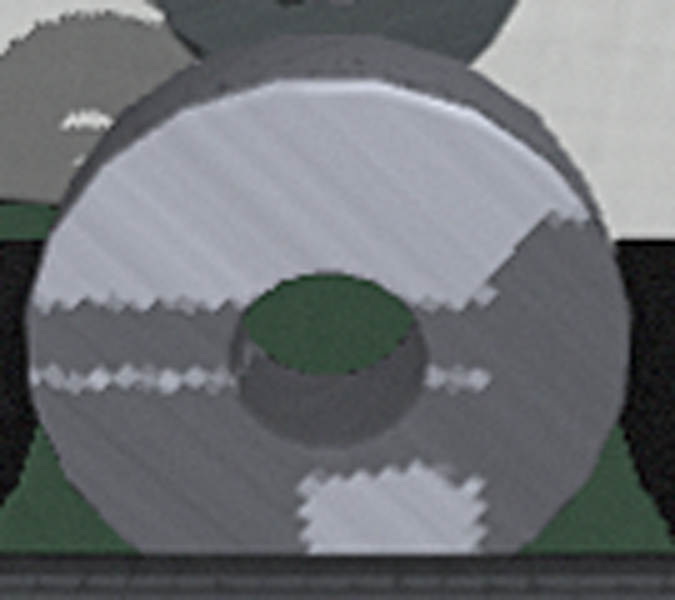

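```bash
cat >> h.py <<'E'
def dark_bore(im,box,lo,hi):pass
E
python3 - <<'E'
from h import *
s=get_state();p=camera_params("wrist");im=snapshot("wrist");cv2.imwrite("pics/w6.png",im[:,:,::-1])
print(get_state()["tool_pos"]-s["tool_pos"])
a=cv2.resize(im[170:310,250:390,::-1],None,fx=4,fy=4,interpolation=2);cv2.imwrite("pics/w6z.png",a)
np.save("w6.npy",np.r_[s["tool_pos"],s["eef_rot"],p["position"],p["orientation"]])
E
```

```text
[0.0003 0.0009 0.0004]
```

View pics/w6z.png

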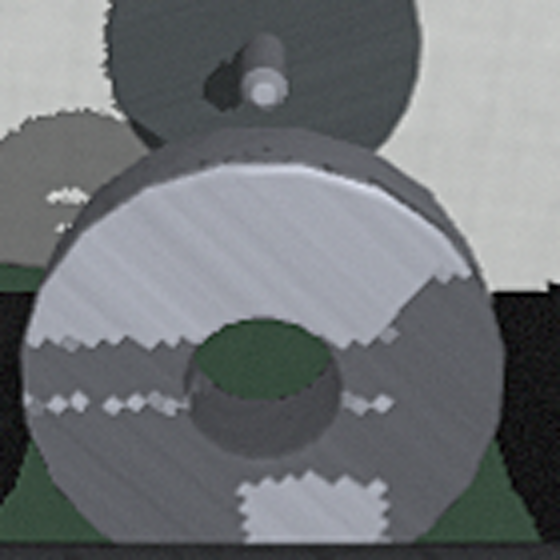

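```bash
python3 - <<'E'
from h import *
a=np.load("w6.npy");p=camera_params("wrist");p["position"]=a[7:10];p["orientation"]=a[10:]
m=R.from_quat(a[3:7]).as_matrix();zt=a[2]-.0018
T=onz((315.9,191.6),p,.052);B=onz((315.6,266.7),p,zt)
print(a[:3],T,B,m.T@(T-B)*100,"ring rel TCP",m.T@(B-a[:3])*100)
go([T[0],T[1],.1]);
E
```

```text
[ 0.4736 -0.3393  0.1998] [ 0.4736 -0.3401  0.052 ] [ 0.4722 -0.3389  0.198 ] [14.596   0.0515  0.1723] ring rel TCP [ 0.1801 -0.0896 -0.1133]
clock 7.80 pos [ 0.4739 -0.3385  0.2001] toolx [-0.0003 -0.0005 -1.    ] jaw 0.640 open 0.717 q7 0.57
delta cm [10.01 -0.12  0.11] yaw 0.000 (alt 0.000) F [ 0.1444  0.1335 -3.9528]
```

```bash
python3 - <<'E'
from h import *
go([.4751,-.3406,.085])
E
```

```text
clock 7.80 pos [ 0.4739 -0.3385  0.2001] toolx [-0.0003 -0.0005 -1.    ] jaw 0.640 open 0.717 q7 0.57
delta cm [11.51 -0.03  0.24] yaw 0.000 (alt 0.000) F [ 0.1444  0.1335 -3.9528]
```

{"method": "apply_moves", "body": {
  "delta_pos": [
    [2,0,0.2],
    [4.5,0,0.2],
    [7,0,0.2],
    [9.5,0,0.2],
    [11,0,0.2],
    [11.5,0,0.2],
    [11.5,0,0.2],
    [11.5,0,0.2],
    [11.5,0,0.2]
  ],
  "yaw": [0,0,0,0,0,0,0,0,0],
  "gripper": [50,50,50,50,50,50,50,50,50]
}}

```text
clock: 8.55
tool_pos: [0.4761, -0.3399, 0.0865]
eef_rot: [0.317, 0.631, -0.317, 0.633]
contact_force: [0.4, -0.1, -4.3]
opening: 0.715
```

```bash
python3 - <<'E'
from h import *
im=snapshot("wrist");cv2.imwrite("pics/w7.png",im[:,:,::-1])
go([.4751,-.3406,.0285])
E
```

```text
clock 8.60 pos [ 0.476  -0.3401  0.0865] toolx [ 0.0019 -0.0014 -1.    ] jaw 0.641 open 0.712 q7 0.44
delta cm [ 5.8  -0.11 -0.03] yaw 0.000 (alt 0.000) F [ 1.1762 -0.1217 -3.8859]
```

View pics/w7.png

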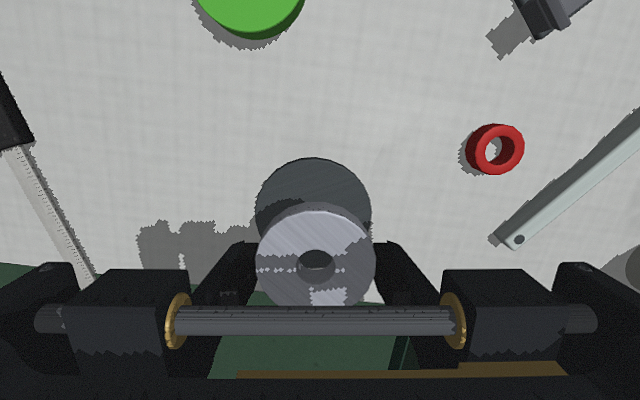

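{"method": "apply_moves", "body": {
  "delta_pos": [
    [1,-0.1,0],
    [2,-0.1,0],
    [2.8,-0.1,0],
    [3.5,-0.1,0],
    [3.5,-0.1,0]
  ],
  "yaw": [0,0,0,0,0],
  "gripper": [50,50,50,50,50]
}}

```text
clock: 9.02
tool_pos: [0.4741, -0.3403, 0.0495]
eef_rot: [0.317, 0.632, -0.317, 0.632]
contact_force: [-0.4, -0.0, -4.5]
opening: 0.71
```

```bash
python3 - <<'E'
from h import *
im=snapshot("wrist");cv2.imwrite("pics/w8.png",im[150:350,200:430,::-1])
go([.4751,-.3406,.0285])
E
```

```text
clock 9.07 pos [ 0.4745 -0.3404  0.0503] toolx [-0.0002 -0.0004 -1.    ] jaw 0.641 open 0.714 q7 0.39
delta cm [2.18 0.03 0.05] yaw 0.000 (alt 0.000) F [-0.6872  0.141  -4.8603]
```

View pics/w8.png

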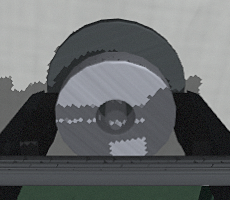

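{"method": "apply_moves", "body": {
  "delta_pos": [
    [0.8,0,0],
    [1.5,0,0],
    [2.0,0,0],
    [2.15,0,0],
    [2.15,0,0],
    [2.15,0,0]
  ],
  "yaw": [0,0,0,0,0,0],
  "gripper": [50,50,50,50,50,50]
}}

```text
clock: 9.57
tool_pos: [0.4747, -0.3404, 0.0288]
eef_rot: [0.317, 0.632, -0.317, 0.632]
contact_force: [0.8, 0.2, -3.9]
opening: 0.715
```

```bash
python3 - <<'E'
from h import *
im=snapshot("wrist");cv2.imwrite("pics/w9.png",im[150:350,200:430,::-1])
go([.4751,-.3406,.0285])
E
```

```text
clock 9.62 pos [ 0.4748 -0.3404  0.0289] toolx [ 0.0004 -0.0006 -1.    ] jaw 0.641 open 0.714 q7 0.37
delta cm [0.04 0.01 0.03] yaw 0.000 (alt 0.000) F [ 0.4395 -0.0452 -3.1852]
```

View pics/w9.png

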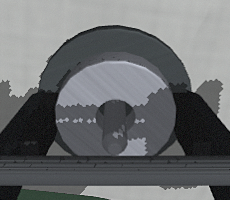

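Ring is threaded, 1 mm above the foot. Lower slightly, release, rise.

{"method": "apply_moves", "body": {
  "delta_pos": [
    [0.1,0,0],
    [0.1,0,0],
    [0.1,0,0],
    [0.1,0,0],
    [0.1,0,0],
    [0.1,0,0],
    [-2,0,0],
    [-5,0,0],
    [-9,0,0],
    [-12,0,0]
  ],
  "yaw": [0,0,0,0,0,0,0,0,0,0],
  "gripper": [50,60,75,90,90,90,90,90,90,100]
}}

```text
clock: 10.45
tool_pos: [0.4752, -0.3402, 0.1513]
eef_rot: [0.317, 0.632, -0.317, 0.633]
contact_force: [0.5, -0.4, 0.3]
opening: 0.957
```

```bash
python3 - <<'E'
from h import *
im=snapshot("wrist");cv2.imwrite("pics/w10.png",im[:,:,::-1])
im=snapshot("side");cv2.imwrite("pics/s10.png",im[:,:,::-1])
go([.4302,.0556,.2])
t=camera_params("top");s=camera_params("side")
# medium & small top-face measurements from top0 zoom z1
f=lambda x,y:(190+x/4-.375,150+y/4-.375)
print("med",onz(f(274,405),t,.014),"small",onz(f(292,209),t,.014))
for n in("weight_medium_centre","weight_small_centre"):
  for c,p in(("top",t),("side",s)):
    pass
E
```

```text
clock 10.55 pos [ 0.4781 -0.3413  0.1541] toolx [ 0.0093 -0.0046 -0.9999] jaw 0.641 open 1.001 q7 0.51
delta cm [ -4.82  19.91 -34.63] yaw 0.000 (alt 0.000) F [ 0.7764  0.3643 -0.2282]
med [0.4353 0.0492 0.014 ] small [0.5522 0.0368 0.014 ]
```

View pics/w10.png

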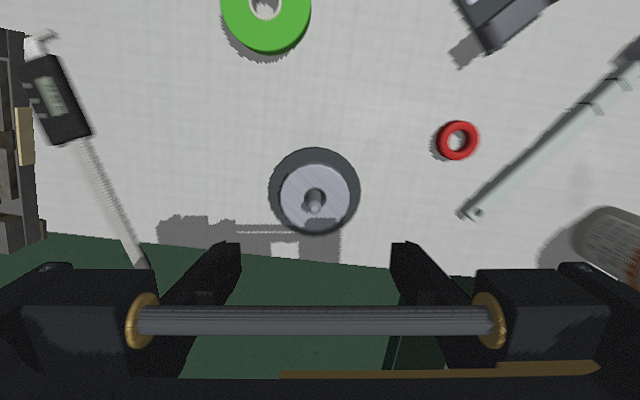

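View pics/s10.png

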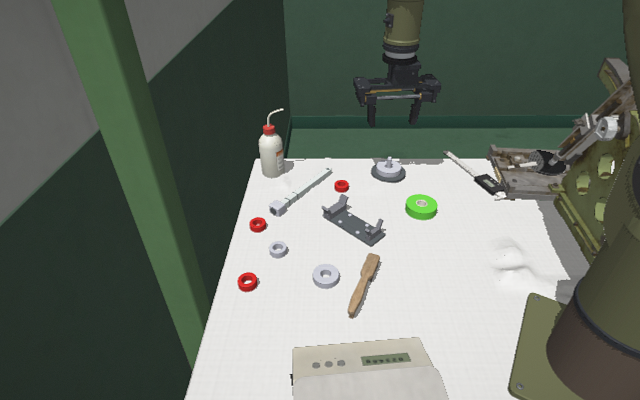

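```bash
python3 - <<'E'
from h import *
go([.4345,.050,.17],1.57)
E
```

```text
clock 10.55 pos [ 0.4781 -0.3413  0.1541] toolx [ 0.0093 -0.0046 -0.9999] jaw 0.641 open 1.001 q7 0.51
delta cm [ -1.81  19.91 -33.95] yaw -0.929 (alt 2.212) F [ 0.7764  0.3643 -0.2282]
```

{"method": "apply_moves", "body": {
  "delta_pos": [
    [-1,2,-3],
    [-1.8,4,-6.5],
    [-1.8,6,-10],
    [-1.8,8,-13.5],
    [-1.8,10,-17],
    [-1.8,12,-20.5],
    [-1.8,14,-24],
    [-1.8,16,-27.5],
    [-1.8,18,-31],
    [-1.8,19.9,-34]
  ],
  "yaw": [-0.05,-0.15,-0.26,-0.37,-0.48,-0.59,-0.7,-0.81,-0.9,-0.93],
  "gripper": [100,100,100,100,100,100,100,100,100,100]
}}

```text
clock: 11.38
tool_pos: [0.433, 0.0526, 0.1695]
eef_rot: [-0.003, 0.704, 0.001, 0.71]
contact_force: [0.7, 0.4, -0.1]
opening: 0.999
```

```bash
python3 - <<'E'
from h import *
snapshot("side");snapshot("top")
s=get_state();p=camera_params("wrist");im=snapshot("wrist");cv2.imwrite("pics/w11.png",im[:,:,::-1])
print(get_state()["tool_pos"]-s["tool_pos"])
np.save("w11.npy",np.r_[s["tool_pos"],s["eef_rot"],p["position"],p["orientation"]])
go([.4345,.050,.06],1.57); print(proj([[.4345,.050,.016]],p))
cv2.imwrite("pics/w11z.png",cv2.resize(im[140:260,240:390,::-1],None,fx=5,fy=5,interpolation=2))
E
```

```text
[-0.0001 -0.004  -0.0006]
clock 11.53 pos [0.4339 0.0537 0.1698] toolx [ 0.0095 -0.0026 -1.    ] jaw 1.577 open 0.996 q7 0.32
delta cm [10.98 -0.34 -0.05] yaw 0.007 (alt -3.134) F [-0.6616 -1.6395  0.2068]
[[308.2796 188.8905]]
```

View pics/w11.png

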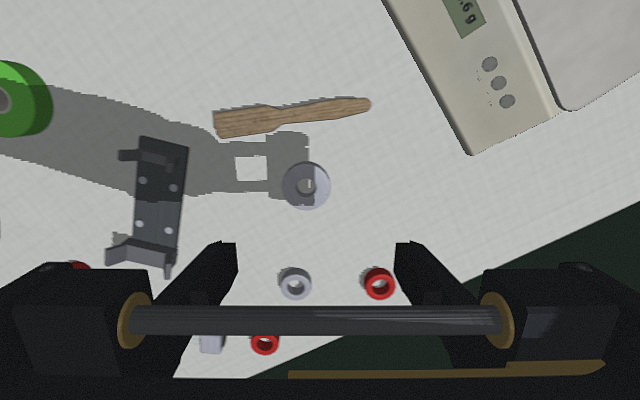

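View pics/w11z.png

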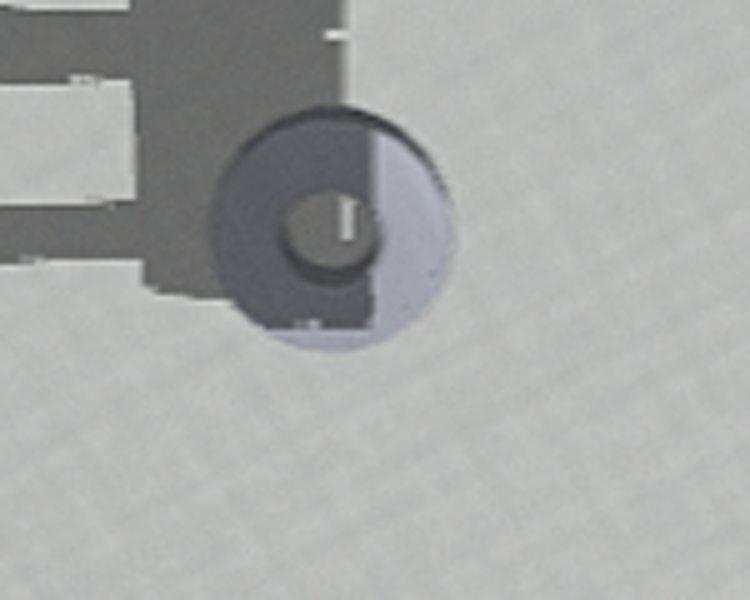

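```bash
python3 - <<'E'
from h import *
go([.4342,.0492,.06],1.57)
E
```

```text
clock 11.53 pos [0.4339 0.0537 0.1698] toolx [ 0.0095 -0.0026 -1.    ] jaw 1.577 open 0.996 q7 0.32
delta cm [10.98 -0.42 -0.08] yaw 0.007 (alt -3.134) F [-0.6616 -1.6395  0.2068]
```

{"method": "apply_moves", "body": {
  "delta_pos": [
    [2,-0.4,0],
    [5,-0.4,0],
    [8,-0.4,0],
    [10,-0.4,0],
    [11,-0.4,0],
    [11,-0.4,0],
    [11,-0.4,0],
    [11,-0.4,0],
    [11,-0.4,0]
  ],
  "yaw": [0,0,0,0,0,0,0,0,0],
  "gripper": [100,100,100,100,100,100,100,100,100]
}}

```text
clock: 12.28
tool_pos: [0.4354, 0.0489, 0.0606]
eef_rot: [-0.003, 0.703, 0.001, 0.711]
contact_force: [-0.4, 0.7, 0.4]
opening: 0.999
```

```bash
cat >> h.py <<'E'
def look(nm,box,f=5,P=None):
    s=get_state();p=camera_params("wrist");im=snapshot("wrist");cv2.imwrite(f"pics/{nm}.png",im[:,:,::-1])
    x0,x1,y0,y1=box
    cv2.imwrite(f"pics/{nm}z.png",cv2.resize(im[y0:y1,x0:x1,::-1],None,fx=f,fy=f,interpolation=2))
    np.save(f"{nm}.npy",np.r_[s["tool_pos"],s["eef_rot"],p["position"],p["orientation"]])
    print("drift",get_state()["tool_pos"]-s["tool_pos"])
    if P is not None: print("pred px",proj(P,p),"in zoom",(proj(P,p)-[x0,y0]+.4)*f)
def back(nm,px,z):
    a=np.load(f"{nm}.npy");p=camera_params("wrist");p["position"]=a[7:10];p["orientation"]=a[10:]
    m=R.from_quat(a[3:7]).as_matrix();W=onz(px,p,z);print("world",W,"rel TCP tool cm",m.T@(W-a[:3])*100,"tcp",a[:3])
E
python3 - <<'E'
from h import *
look("w12",(240,400,170,290),5,[.4342,.0492,.016])
go([.4342,.0492,.017],1.57)
E
```

```text
drift [0.0001 0.0001 0.0001]
pred px [[317.0623 233.2315]] in zoom [[387.3116 318.1576]]
clock 12.33 pos [0.4355 0.0491 0.0606] toolx [ 0.0111 -0.0025 -0.9999] jaw 1.577 open 1.000 q7 -0.09
delta cm [ 4.36  0.03 -0.18] yaw 0.007 (alt -3.135) F [0.4176 0.2586 0.6835]
```

View pics/w12z.png

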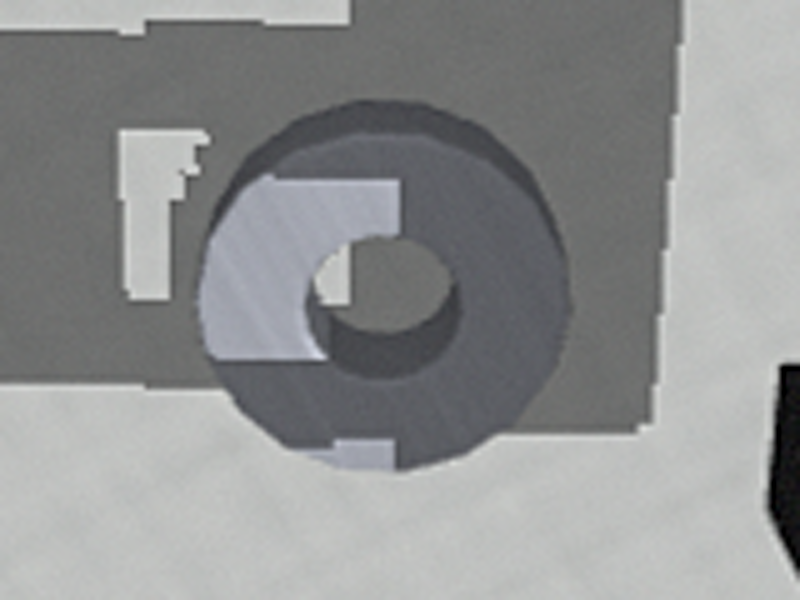

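{"method": "apply_moves", "body": {
  "delta_pos": [
    [1,0,-0.15],
    [2,0,-0.25],
    [3,0,-0.25],
    [4,0,-0.25],
    [4.3,0,-0.25],
    [4.3,0,-0.25],
    [4.3,0,-0.25],
    [4.3,0,-0.25],
    [4.3,0,-0.25],
    [4.3,0,-0.25]
  ],
  "yaw": [0,0,0,0,0,0,0,0,0,0],
  "gripper": [100,100,100,100,100,100,80,60,40,40],
  "force": 40
}}

```text
clock: 13.17
tool_pos: [0.4337, 0.049, 0.0181]
eef_rot: [-0.003, 0.703, 0.001, 0.711]
contact_force: [0.1, 0.3, -1.2]
opening: 0.724
```

{"method": "apply_moves", "body": {
  "delta_pos": [
    [0,0,0],
    [0,0,0],
    [0,0,0],
    [0,0,0],
    [0,0,0]
  ],
  "yaw": [0,0,0,0,0],
  "gripper": [40,40,40,40,40]
}}

```text
clock: 13.58
tool_pos: [0.4339, 0.0491, 0.0183]
eef_rot: [-0.003, 0.703, 0.001, 0.711]
contact_force: [-0.0, 0.5, 4.4]
opening: 0.555
```

```bash
python3 - <<'E'
from h import *
look("w13",(250,385,195,315),5)
go([.4735,-.34,.2],0.64)
E
```

```text
drift [-0. -0. -0.]
clock 13.63 pos [0.4339 0.0491 0.0183] toolx [ 0.0124 -0.0023 -0.9999] jaw 1.577 open 0.556 q7 -0.29
delta cm [-18.03 -38.97   3.95] yaw 0.937 (alt -2.205) F [-0.0825 -0.9794  4.1666]
```

View pics/w13z.png

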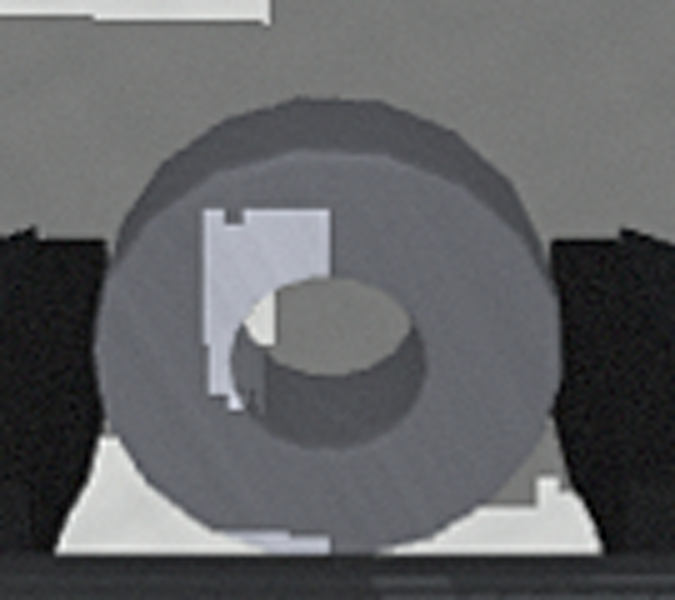

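{"method": "apply_moves", "body": {
  "delta_pos": [
    [-2,0,0],
    [-5,0,0],
    [-8.5,0,0],
    [-12,-1,0],
    [-15,-4,0.5],
    [-17,-7,1],
    [-18,-10.5,1.5],
    [-18,-14,2],
    [-18,-17.5,2.5],
    [-18,-21,3]
  ],
  "yaw": [0,0,0,0.05,0.15,0.25,0.35,0.45,0.55,0.65],
  "gripper": [40,40,40,40,40,40,40,40,40,40]
}}

```text
clock: 14.47
tool_pos: [0.4622, -0.1624, 0.1991]
eef_rot: [0.226, 0.666, -0.225, 0.674]
contact_force: [1.0, 0.4, -2.3]
opening: 0.556
```

```bash
python3 - <<'E'
from h import *
go([.4748,-.3404,.2],0.64)
E
```

```text
clock 14.47 pos [ 0.4622 -0.1624  0.1991] toolx [ 0.0115 -0.0025 -0.9999] jaw 0.922 open 0.556 q7 0.45
delta cm [ -0.03 -13.41  11.77] yaw 0.282 (alt -2.860) F [ 1.0008  0.4254 -2.2677]
```

{"method": "apply_moves", "body": {
  "delta_pos": [
    [0,-2.6,2.2],
    [0,-5.4,4.7],
    [0,-8.4,7.2],
    [0,-11,9.6],
    [0,-12.7,11.1],
    [0,-13.4,11.8],
    [0,-13.4,11.8],
    [0,-13.4,11.8],
    [0,-13.4,11.8],
    [0,-13.4,11.8]
  ],
  "yaw": [0.07,0.15,0.22,0.28,0.28,0.28,0.28,0.28,0.28,0.28],
  "gripper": [40,40,40,40,40,40,40,40,40,40]
}}

```text
clock: 15.3
tool_pos: [0.4755, -0.3379, 0.1998]
eef_rot: [0.317, 0.629, -0.314, 0.636]
contact_force: [0.2, 0.5, -1.3]
opening: 0.557
```

```bash
python3 - <<'E'
from h import *
look("w14",(250,390,170,310),4,[[.4745,-.3398,.052]])
go([.4748,-.3404,.1],0.64)
E
```

```text
drift [ 0.     -0.0004  0.    ]
pred px [[313.1081 190.8037]] in zoom [[254.0325  84.8147]]
clock 15.35 pos [ 0.4755 -0.3383  0.1998] toolx [ 0.0113 -0.0015 -0.9999] jaw 0.645 open 0.555 q7 0.61
delta cm [ 9.98 -0.27  0.05] yaw 0.005 (alt -3.137) F [ 0.2054 -0.2333 -1.8562]
```

View pics/w14z.png

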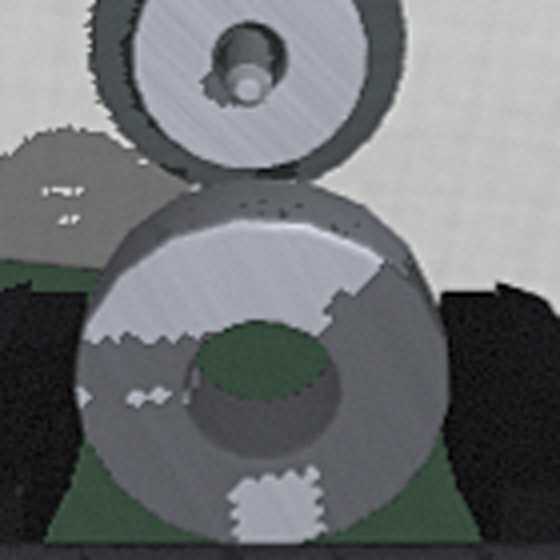

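```bash
python3 - <<'E'
from h import *
back("w14",(312.1,190.1),.052); back("w14",(315.5,267.1),.1998-.0023)
go([.4748,-.3404,.105],0.64)
E
```

```text
world [ 0.4733 -0.3398  0.052 ] rel TCP tool cm [14.776  -0.4153 -0.0956] tcp [ 0.4755 -0.3379  0.1998]
world [ 0.4744 -0.338   0.1975] rel TCP tool cm [ 0.228  -0.0955 -0.0613] tcp [ 0.4755 -0.3379  0.1998]
clock 15.35 pos [ 0.4755 -0.3383  0.1998] toolx [ 0.0113 -0.0015 -0.9999] jaw 0.645 open 0.555 q7 0.61
delta cm [ 9.48 -0.26  0.05] yaw 0.005 (alt -3.137) F [ 0.2054 -0.2333 -1.8562]
```

```bash
python3 - <<'E'
from h import *
go([.4746,-.3400,.08],0.64)
E
```

```text
clock 15.35 pos [ 0.4755 -0.3383  0.1998] toolx [ 0.0113 -0.0015 -0.9999] jaw 0.645 open 0.555 q7 0.61
delta cm [11.98 -0.27 -0.01] yaw 0.005 (alt -3.137) F [ 0.2054 -0.2333 -1.8562]
```

{"method": "apply_moves", "body": {
  "delta_pos": [
    [2,-0.1,0],
    [5,-0.27,0],
    [8,-0.27,0],
    [10,-0.27,0],
    [11.5,-0.27,0],
    [12,-0.27,0],
    [12,-0.27,0],
    [12,-0.27,0],
    [12,-0.27,0]
  ],
  "yaw": [0,0,0,0,0,0,0,0,0],
  "gripper": [40,40,40,40,40,40,40,40,40]
}}

```text
clock: 16.1
tool_pos: [0.4756, -0.3401, 0.0811]
eef_rot: [0.317, 0.628, -0.314, 0.637]
contact_force: [0.4, -0.1, -2.1]
opening: 0.556
```

```bash
python3 - <<'E'
from h import *
go([.4746,-.3400,.0455],0.64)
look("w15",(250,390,170,310),4)
E
```

```text
clock 16.10 pos [ 0.4756 -0.3401  0.0811] toolx [ 0.0133 -0.0023 -0.9999] jaw 0.645 open 0.556 q7 0.48
delta cm [ 3.56 -0.11 -0.11] yaw 0.005 (alt -3.136) F [ 0.351  -0.1415 -2.1364]
drift [-0.0001 -0.0002  0.    ]
```

View pics/w15z.png

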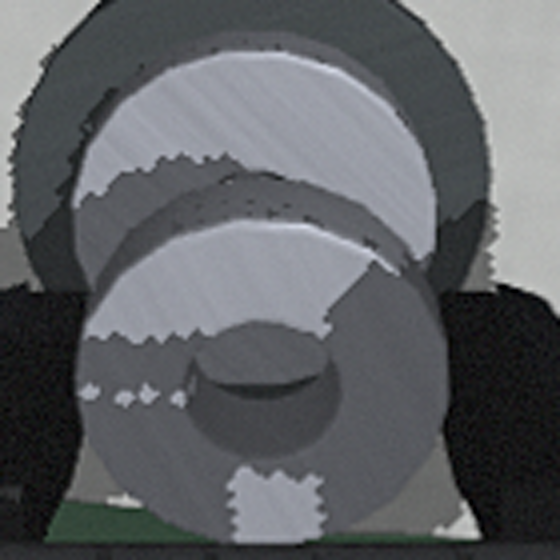

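{"method": "apply_moves", "body": {
  "delta_pos": [
    [0,-0.1,-0.1],
    [0.5,-0.1,-0.1],
    [1.2,-0.1,-0.1],
    [1.8,-0.1,-0.1],
    [2,-0.1,-0.1],
    [2,-0.1,-0.1]
  ],
  "yaw": [0,0,0,0,0,0],
  "gripper": [40,40,40,40,40,40]
}}

```text
clock: 16.65
tool_pos: [0.4739, -0.3398, 0.0601]
eef_rot: [0.317, 0.629, -0.314, 0.637]
contact_force: [0.1, 0.9, -1.6]
opening: 0.553
```

```bash
python3 - <<'E'
from h import *
go([.4746,-.3400,.0450],0.64)
look("w16",(250,390,170,310),4)
E
```

```text
clock 16.65 pos [ 0.4739 -0.3398  0.0601] toolx [ 0.0118 -0.0017 -0.9999] jaw 0.645 open 0.553 q7 0.45
delta cm [1.51 0.04 0.04] yaw 0.005 (alt -3.136) F [ 0.0723  0.8503 -1.6276]
drift [ 0.0003 -0.0001  0.0004]
```

View pics/w16z.png

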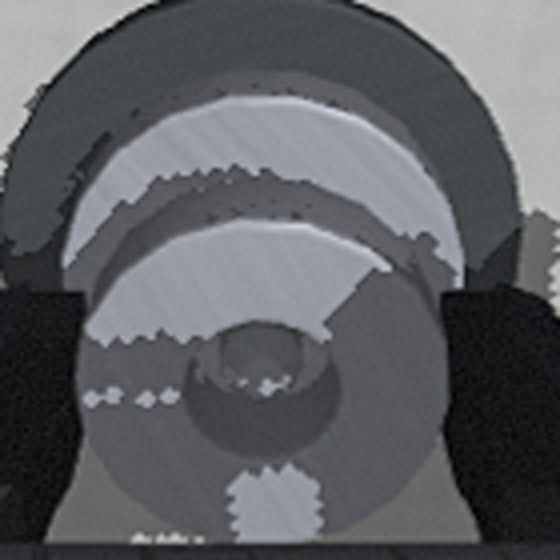

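Post enters the bore centred, no contact force. Continue down and release.

{"method": "apply_moves", "body": {
  "delta_pos": [
    [0.6,0,0],
    [1.2,0,0],
    [1.5,0,0],
    [1.55,0,0],
    [1.55,0,0],
    [1.55,0,0],
    [1.55,0,0],
    [1.55,0,0],
    [1.55,0,0],
    [1.55,0,0]
  ],
  "yaw": [0,0,0,0,0,0,0,0,0,0],
  "gripper": [40,40,40,40,40,40,60,75,80,80]
}}

```text
clock: 17.53
tool_pos: [0.4746, -0.34, 0.0452]
eef_rot: [0.317, 0.628, -0.314, 0.637]
contact_force: [0.5, 0.1, 0.2]
opening: 0.79
```

{"method": "apply_moves", "body": {
  "delta_pos": [
    [0,0,0],
    [-2,0,0],
    [-5,0,0],
    [-8,0,0],
    [-11,0,0],
    [-12,0,0],
    [-12,0,0],
    [-12,0,0]
  ],
  "yaw": [0,0,0,0,0,0,0,0],
  "gripper": [80,80,80,80,80,80,80,80]
}}

```text
clock: 18.2
tool_pos: [0.4728, -0.34, 0.1651]
eef_rot: [0.317, 0.628, -0.315, 0.637]
contact_force: [-0.4, -0.1, -0.2]
opening: 0.802
```

```bash
python3 - <<'E'
from h import *
look("w17",(240,400,130,270),4)
im=snapshot("side");cv2.imwrite("pics/s17.png",cv2.resize(im[140:260,240:430,::-1],None,fx=4,fy=4,interpolation=2))
go([.553,.036,.17],0.64)
E
```

```text
drift [-0.0006  0.0002 -0.0009]
clock 18.30 pos [ 0.4719 -0.3396  0.1637] toolx [ 0.0104 -0.0011 -0.9999] jaw 0.645 open 0.798 q7 0.58
delta cm [ -0.59  29.07 -25.13] yaw 0.005 (alt -3.136) F [-0.5179 -0.1101 -0.1265]
```

View pics/w17z.png

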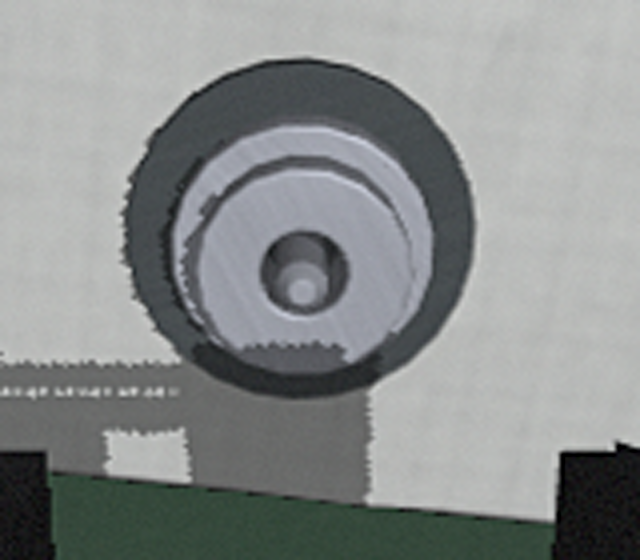

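View pics/s17.png

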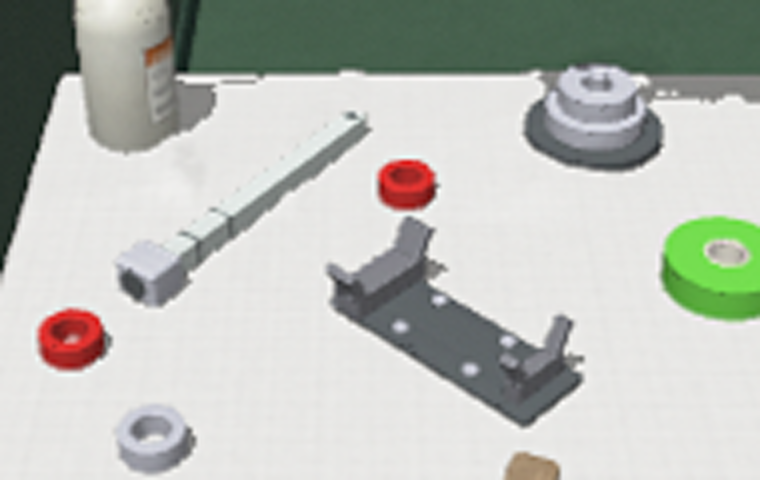

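{"method": "apply_moves", "body": {
  "delta_pos": [
    [0,2,-1.8],
    [0,5,-4.4],
    [0,8,-7],
    [0,11,-9.6],
    [0,14,-12.2],
    [0,17,-14.8],
    [0,20,-17.4],
    [0,23,-20],
    [0,26,-22.6],
    [0,28,-24.4]
  ],
  "yaw": [0,0,0,0,0,0,0,0,0,0],
  "gripper": [75,75,75,75,75,75,75,75,75,75]
}}

```text
clock: 19.13
tool_pos: [0.5487, 0.0286, 0.1628]
eef_rot: [0.316, 0.631, -0.313, 0.636]
contact_force: [0.7, -0.3, -0.2]
opening: 0.751
```

{"method": "apply_moves", "body": {
  "delta_pos": [
    [0,0.6,-0.4],
    [0,0.6,-0.4],
    [0,0.6,-0.4],
    [0,0.6,-0.4]
  ],
  "yaw": [0,0,0,0],
  "gripper": [75,75,75,75]
}}

```text
clock: 19.47
tool_pos: [0.5502, 0.0322, 0.1618]
eef_rot: [0.316, 0.631, -0.315, 0.635]
contact_force: [-0.4, 0.1, 1.1]
opening: 0.749
```

```bash
python3 - <<'E'
from h import *
look("w18",(240,400,130,270),4,[[.553,.0365,.016]])
go([.553,.0365,.06],0.64)
E
```

```text
drift [ 0.0002 -0.0001  0.0002]
pred px [[320.5939 189.1387]] in zoom [[323.9757 238.1548]]
clock 19.52 pos [0.5504 0.0321 0.162 ] toolx [ 0.0069 -0.0011 -1.    ] jaw 0.646 open 0.752 q7 -0.10
delta cm [10.2   0.43 -0.24] yaw 0.006 (alt -3.136) F [-0.8259 -0.5049 -0.1232]
```

View pics/w18z.png

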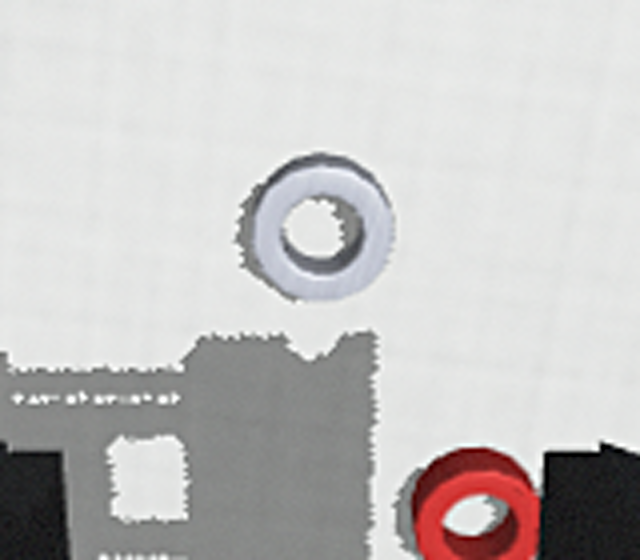

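{"method": "apply_moves", "body": {
  "delta_pos": [
    [2,0.3,-0.2],
    [5,0.45,-0.3],
    [8,0.45,-0.3],
    [10,0.45,-0.3],
    [10.6,0.45,-0.3],
    [10.6,0.45,-0.3],
    [10.6,0.45,-0.3],
    [10.6,0.45,-0.3],
    [10.6,0.45,-0.3]
  ],
  "yaw": [0,0,0,0,0,0,0,0,0],
  "gripper": [75,75,75,75,75,75,75,75,75]
}}

```text
clock: 20.27
tool_pos: [0.5538, 0.0369, 0.0574]
eef_rot: [0.317, 0.63, -0.315, 0.636]
contact_force: [0.1, 0.0, -1.0]
opening: 0.75
```

```bash
python3 - <<'E'
from h import *
look("w19",(240,400,170,290),4,[[.553,.0372,.016]])
go([.553,.0372,.017],0.64)
E
```

```text
drift [-0.0001  0.0001 -0.0001]
pred px [[315.7184 234.9311]] in zoom [[304.4736 261.3245]]
clock 20.32 pos [0.5537 0.037  0.0573] toolx [ 0.0092 -0.0007 -1.    ] jaw 0.645 open 0.749 q7 -0.24
delta cm [ 4.03 -0.07 -0.09] yaw 0.005 (alt -3.137) F [ 0.0032 -0.5378  0.2071]
```

View pics/w19z.png

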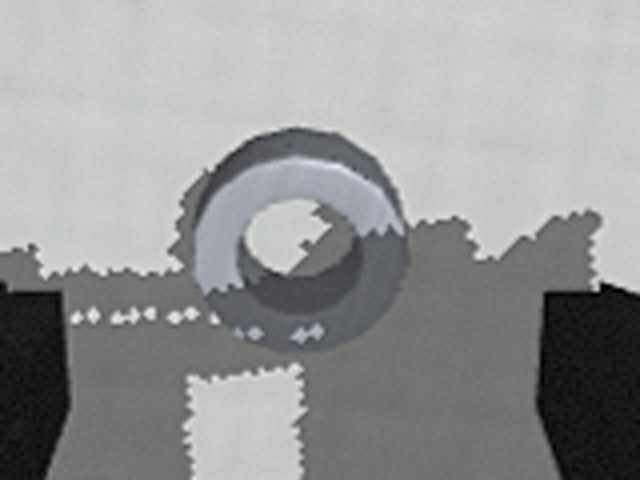

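{"method": "apply_moves", "body": {
  "delta_pos": [
    [1,0,-0.1],
    [2,-0.05,-0.15],
    [3,-0.05,-0.15],
    [3.8,-0.05,-0.15],
    [4,-0.05,-0.15],
    [4,-0.05,-0.15],
    [4,-0.05,-0.15],
    [4,-0.05,-0.15],
    [4,-0.05,-0.15],
    [4,-0.05,-0.15]
  ],
  "yaw": [0,0,0,0,0,0,0,0,0,0],
  "gripper": [75,75,75,75,75,75,50,30,25,25],
  "force": 35
}}

```text
clock: 21.15
tool_pos: [0.553, 0.0379, 0.0177]
eef_rot: [0.317, 0.629, -0.314, 0.636]
contact_force: [-0.1, 1.3, -0.6]
opening: 0.472
```

{"method": "apply_moves", "body": {
  "delta_pos": [
    [0,0,0],
    [0,0,0],
    [0,0,0],
    [0,0,0],
    [0,0,0]
  ],
  "yaw": [0,0,0,0,0],
  "gripper": [25,25,25,25,25]
}}

```text
clock: 21.57
tool_pos: [0.5531, 0.0378, 0.0178]
eef_rot: [0.317, 0.629, -0.314, 0.636]
contact_force: [-0.4, -1.0, 1.2]
opening: 0.398
```

```bash
python3 - <<'E'
from h import *
look("w20",(250,385,195,315),5)
go([.4745,-.3402,.2],0.64)
E
```

```text
drift [-0.  0. -0.]
clock 21.62 pos [0.5531 0.0378 0.0178] toolx [ 0.0099 -0.0006 -1.    ] jaw 0.645 open 0.395 q7 -0.30
delta cm [-18.28 -28.86  25.6 ] yaw 0.005 (alt -3.137) F [0.4635 0.7111 1.5428]
```

View pics/w20z.png

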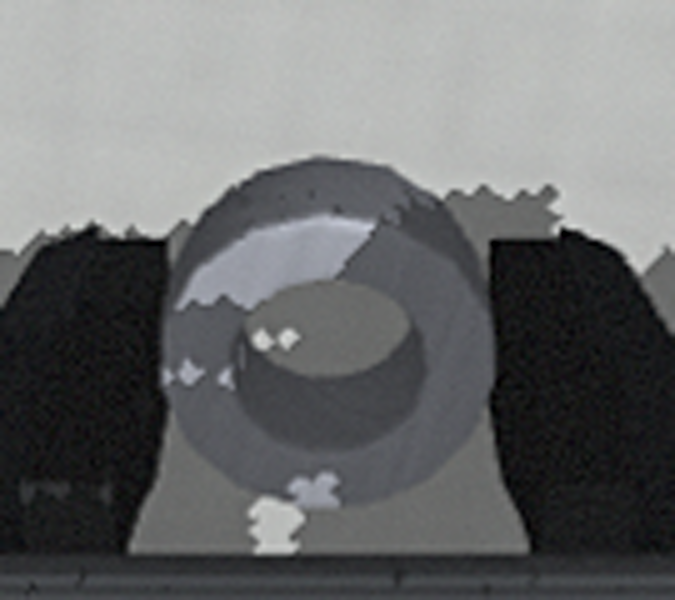

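{"method": "apply_moves", "body": {
  "delta_pos": [
    [-2,0,0],
    [-5,0,0],
    [-8.5,0,0],
    [-12,0,0],
    [-15,-2,1.8],
    [-17,-4.5,4],
    [-18,-7,6.2],
    [-18.2,-9.6,8.5],
    [-18.2,-12.2,10.8],
    [-18.2,-14.8,13.1]
  ],
  "yaw": [0,0,0,0,0,0,0,0,0,0],
  "gripper": [25,25,25,25,25,25,25,25,25,25]
}}

```text
clock: 22.45
tool_pos: [0.511, -0.1575, 0.1999]
eef_rot: [0.317, 0.629, -0.315, 0.636]
contact_force: [1.7, -0.7, -0.4]
opening: 0.402
```

```bash
python3 - <<'E'
from h import *
go([.4746,-.3400,.2],0.64)
E
```

```text
clock 22.45 pos [ 0.511  -0.1575  0.1999] toolx [ 0.0102 -0.0012 -0.9999] jaw 0.645 open 0.402 q7 0.25
delta cm [ -0.03 -13.89  12.4 ] yaw 0.005 (alt -3.137) F [ 1.6549 -0.7379 -0.4419]
```

{"method": "apply_moves", "body": {
  "delta_pos": [
    [0,-2.6,2.2],
    [0,-5.4,4.8],
    [0,-8.4,7.5],
    [0,-11,9.9],
    [0,-13,11.6],
    [0,-13.9,12.4],
    [0,-13.9,12.4],
    [0,-13.9,12.4],
    [0,-13.9,12.4],
    [0,-13.9,12.4]
  ],
  "yaw": [0,0,0,0,0,0,0,0,0,0],
  "gripper": [25,25,25,25,25,25,25,25,25,25]
}}

```text
clock: 23.28
tool_pos: [0.4757, -0.3372, 0.2]
eef_rot: [0.316, 0.63, -0.313, 0.637]
contact_force: [-0.2, 0.2, -1.2]
opening: 0.399
```

```bash
python3 - <<'E'
from h import *
look("w21",(250,390,170,310),4,[[.4745,-.3398,.052]])
go([.4746,-.3400,.093],0.64)
E
```

```text
drift [-0.0002 -0.0004 -0.    ]
pred px [[312.4273 191.3295]] in zoom [[251.3094  86.918 ]]
clock 23.33 pos [ 0.4756 -0.3376  0.2   ] toolx [ 0.0108 -0.0001 -0.9999] jaw 0.649 open 0.397 q7 0.62
delta cm [10.7  -0.31  0.06] yaw 0.009 (alt -3.133) F [-0.0991 -0.1134 -0.6493]
```

View pics/w21z.png

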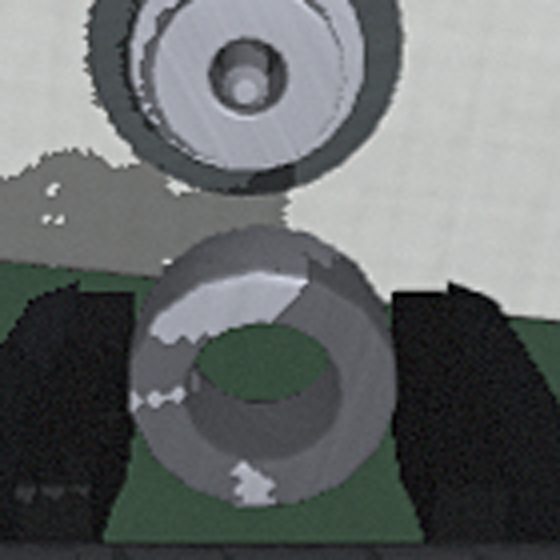

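{"method": "apply_moves", "body": {
  "delta_pos": [
    [2,-0.2,0],
    [5,-0.3,0.05],
    [8,-0.3,0.05],
    [10,-0.3,0.05],
    [11,-0.3,0.05],
    [11.5,-0.3,0.05],
    [11.5,-0.3,0.05],
    [11.5,-0.3,0.05],
    [11.5,-0.3,0.05]
  ],
  "yaw": [0,0,0,0,0,0,0,0,0],
  "gripper": [25,25,25,25,25,25,25,25,25]
}}

```text
clock: 24.08
tool_pos: [0.4757, -0.3401, 0.0864]
eef_rot: [0.316, 0.629, -0.313, 0.638]
contact_force: [1.1, 0.5, -0.4]
opening: 0.402
```

```bash
python3 - <<'E'
from h import *
look("w22",(250,390,170,310),4)
go([.4746,-.3400,.0605],0.64)
E
```

```text
drift [-0.0001 -0.0001 -0.    ]
clock 24.13 pos [ 0.4756 -0.3401  0.0863] toolx [ 0.013  -0.0013 -0.9999] jaw 0.649 open 0.400 q7 0.49
delta cm [ 2.58 -0.1  -0.09] yaw 0.009 (alt -3.133) F [ 0.0208 -0.2614 -0.7675]
```

View pics/w22z.png

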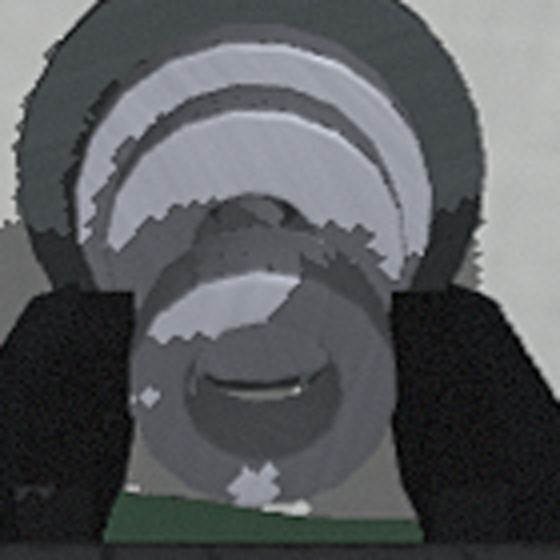

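{"method": "apply_moves", "body": {
  "delta_pos": [
    [0,-0.1,-0.1],
    [0.5,-0.1,-0.1],
    [1.2,-0.1,-0.1],
    [1.8,-0.1,-0.1],
    [2.1,-0.1,-0.1],
    [2.1,-0.1,-0.1]
  ],
  "yaw": [0,0,0,0,0,0],
  "gripper": [25,25,25,25,25,25]
}}

```text
clock: 24.63
tool_pos: [0.4738, -0.3397, 0.0641]
eef_rot: [0.316, 0.63, -0.313, 0.637]
contact_force: [0.3, -0.3, -0.5]
opening: 0.401
```

```bash
python3 - <<'E'
from h import *
look("w23",(250,390,170,310),4)
go([.4746,-.3400,.0605],0.64)
E
```

```text
drift [ 0.0003 -0.0001  0.0005]
clock 24.68 pos [ 0.4741 -0.3397  0.0646] toolx [ 0.0118 -0.0006 -0.9999] jaw 0.649 open 0.398 q7 0.46
delta cm [0.41 0.02 0.05] yaw 0.009 (alt -3.132) F [ 0.0979  0.1366 -0.5724]
```

View pics/w23z.png

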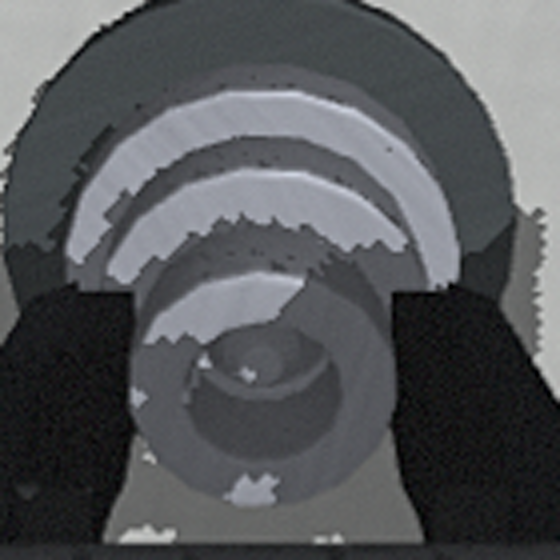

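{"method": "apply_moves", "body": {
  "delta_pos": [
    [0.2,0,0],
    [0.4,0,0],
    [0.45,0,0],
    [0.45,0,0],
    [0.45,0,0],
    [0.45,0,0],
    [0.45,0,0],
    [0.45,0,0],
    [0.45,0,0],
    [0.45,0,0]
  ],
  "yaw": [0,0,0,0,0,0,0,0,0,0],
  "gripper": [25,25,25,25,25,45,55,65,65,65]
}}

```text
clock: 25.52
tool_pos: [0.4743, -0.3397, 0.0602]
eef_rot: [0.316, 0.629, -0.313, 0.637]
contact_force: [0.0, -0.1, -0.4]
opening: 0.651
```

{"method": "apply_moves", "body": {
  "delta_pos": [
    [0,0,0],
    [-2,0,0],
    [-5,0,0],
    [-8,0,0],
    [-10,0,0],
    [-10,0,0],
    [-10,0,0],
    [-10,0,0]
  ],
  "yaw": [0,0,0,0,0,0,0,0],
  "gripper": [65,65,65,65,65,65,65,65]
}}

```text
clock: 26.18
tool_pos: [0.4723, -0.3397, 0.1594]
eef_rot: [0.316, 0.63, -0.313, 0.637]
contact_force: [-0.3, -0.0, 0.1]
opening: 0.651
```

```bash
python3 - <<'E'
from h import *
look("w24",(240,400,130,270),4)
im=snapshot("side");cv2.imwrite("pics/s24.png",cv2.resize(im[140:260,240:430,::-1],None,fx=4,fy=4,interpolation=2))
go([.62,-.11,.2],0.64)
t=camera_params("top")
f=lambda x,y:(190+x/4-.375,150+y/4-.375)
g=lambda x,y:(290+x/4-.375,150+y/4-.375)
for n,q in dict(band1=g(119,80),band2=g(166,85),hole=g(381,103)).items(): print(n,onz(q,t,.018))
print("head",onz(g(60,75),t,.024))
E
```

```text
drift [-0.0002  0.0002 -0.0004]
clock 26.28 pos [ 0.4722 -0.3394  0.1588] toolx [ 0.0097  0.0004 -1.    ] jaw 0.649 open 0.649 q7 0.57
delta cm [-3.96 25.68 -9.32] yaw 0.009 (alt -3.132) F [0.9261 0.239  0.8268]
band1 [ 0.6266 -0.101   0.018 ]
band2 [ 0.623  -0.1291  0.018 ]
hole [ 0.6095 -0.258   0.018 ]
head [ 0.6295 -0.0659  0.024 ]
```

View pics/w24z.png

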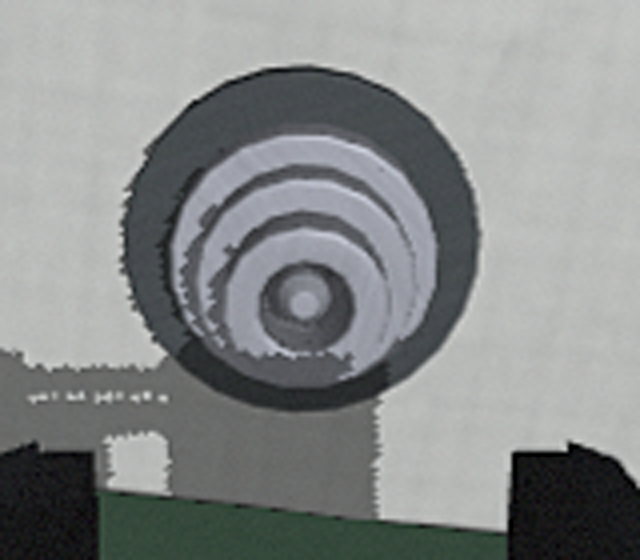

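View pics/s24.png

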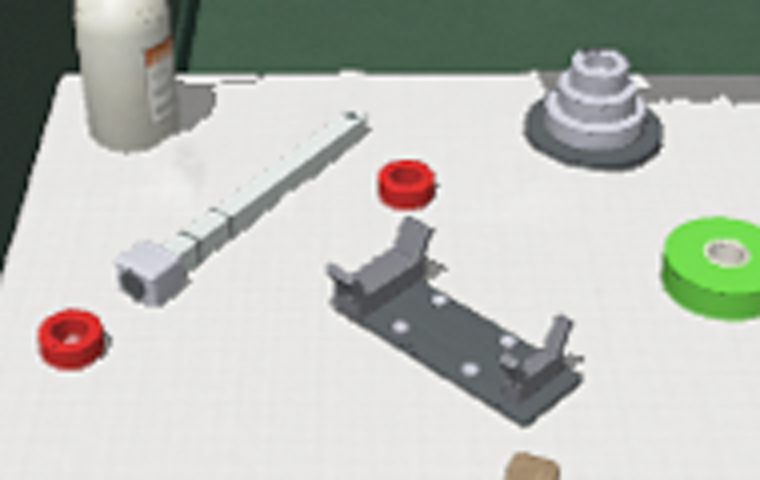

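```bash
python3 - <<'E'
from h import *
go([.6248,-.115,.17],-.107)
E
```

```text
clock 26.28 pos [ 0.4722 -0.3394  0.1588] toolx [ 0.0097  0.0004 -1.    ] jaw 0.649 open 0.649 q7 0.57
delta cm [-0.96 25.73 -8.64] yaw 0.756 (alt -2.385) F [0.9261 0.239  0.8268]
```

{"method": "apply_moves", "body": {
  "delta_pos": [
    [-0.5,2.5,-0.8],
    [-1,5.5,-1.8],
    [-1,9,-3],
    [-1,12.5,-4.2],
    [-1,16,-5.4],
    [-1,19.5,-6.6],
    [-1,22.5,-7.6],
    [-1,24.8,-8.3],
    [-1,25.7,-8.6],
    [-1,25.7,-8.6]
  ],
  "yaw": [0.05,0.13,0.23,0.33,0.43,0.53,0.63,0.71,0.75,0.75],
  "gripper": [60,60,60,60,60,60,60,60,60,60]
}}

```text
clock: 27.12
tool_pos: [0.6259, -0.1109, 0.1693]
eef_rot: [0.527, 0.474, -0.52, 0.477]
contact_force: [-0.1, 0.2, 0.1]
opening: 0.598
```

{"method": "apply_moves", "body": {
  "delta_pos": [
    [0,0,0],
    [0,0,0],
    [0,0,0]
  ],
  "yaw": [0,0,0],
  "gripper": [50,50,50]
}}

```text
clock: 27.37
tool_pos: [0.6249, -0.1125, 0.1686]
eef_rot: [0.526, 0.474, -0.521, 0.476]
contact_force: [-0.4, 0.1, 0.4]
opening: 0.501
```

```bash
python3 - <<'E'
from h import *
look("w25",(240,400,130,270),4,[[.6248,-.115,.018]])
go([.6248,-.115,.06],-.107)
E
```

```text
drift [ 0.0002 -0.0001  0.0002]
pred px [[314.8039 192.4877]] in zoom [[300.8158 251.5507]]
clock 27.42 pos [ 0.625  -0.1126  0.1688] toolx [ 0.0081  0.0021 -1.    ] jaw -0.097 open 0.502 q7 -0.35
delta cm [10.88 -0.09  0.27] yaw 0.010 (alt -3.132) F [ 0.0801 -0.9288  0.3477]
```

View pics/w25.png

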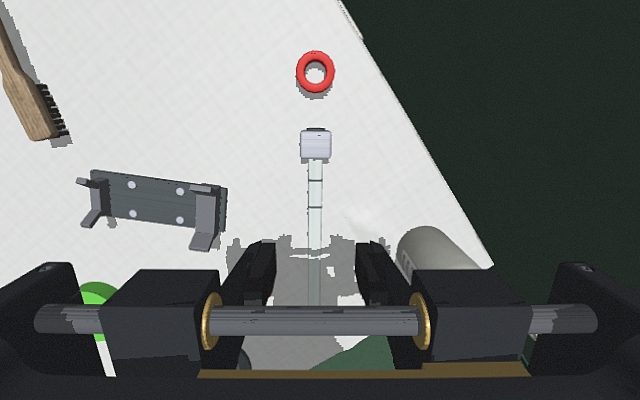

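View pics/w25z.png

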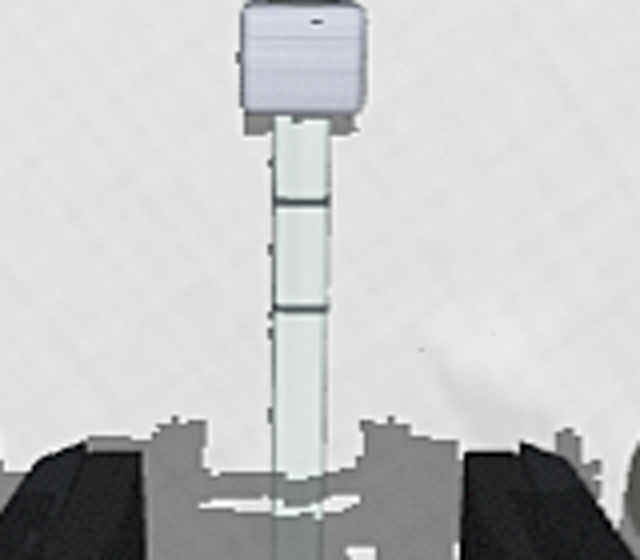

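{"method": "apply_moves", "body": {
  "delta_pos": [
    [2,-0.05,0.2],
    [5,-0.1,0.3],
    [8,-0.1,0.3],
    [10,-0.1,0.3],
    [11.5,-0.1,0.3],
    [12,-0.1,0.3],
    [12,-0.1,0.3],
    [12,-0.1,0.3],
    [12,-0.1,0.3]
  ],
  "yaw": [0,0,0,0,0,0,0,0,0],
  "gripper": [50,50,50,50,50,50,50,50,50]
}}

```text
clock: 28.17
tool_pos: [0.6255, -0.1157, 0.0501]
eef_rot: [0.527, 0.473, -0.521, 0.477]
contact_force: [-0.1, -0.2, 0.5]
opening: 0.501
```

```bash
python3 - <<'E'
from h import *
look("w26",(240,400,150,290),4,[[.6248,-.1155,.018]])
go([.6248,-.1155,.0155],-.107)
E
```

```text
drift [0.0001 0.0001 0.0001]
pred px [[314.5265 241.7   ]] in zoom [[299.7059 368.4001]]
clock 28.22 pos [ 0.6256 -0.1156  0.0502] toolx [ 0.0105  0.002  -0.9999] jaw -0.098 open 0.504 q7 -0.42
delta cm [ 3.47 -0.12  0.01] yaw 0.009 (alt -3.132) F [ 0.267  -0.2561 -1.1167]
```

View pics/w26z.png

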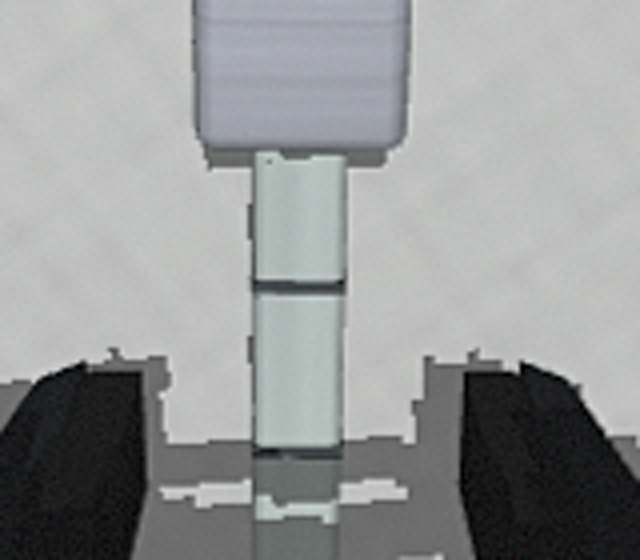

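```bash
python3 - <<'E'
from h import *
back("w26",(314.3,221.35),.018);back("w26",(314.0,262.6),.018)
E
```

```text
world [ 0.626  -0.1021  0.018 ] rel TCP tool cm [ 3.2144 -0.1208 -1.3442] tcp [ 0.6255 -0.1157  0.0501]
world [ 0.623  -0.1299  0.018 ] rel TCP tool cm [ 3.2058 -0.1429  1.4525] tcp [ 0.6255 -0.1157  0.0501]
```

{"method": "apply_moves", "body": {
  "delta_pos": [
    [1,-0.1,0],
    [2,-0.12,0],
    [3,-0.12,0],
    [3.4,-0.12,0],
    [3.5,-0.12,0],
    [3.5,-0.12,0],
    [3.5,-0.12,0],
    [3.5,-0.12,0],
    [3.5,-0.12,0]
  ],
  "yaw": [0,0,0,0,0,0,0,0,0],
  "gripper": [50,50,50,50,50,50,30,10,5],
  "force": 45
}}

```text
clock: 28.97
tool_pos: [0.6249, -0.1153, 0.0148]
eef_rot: [0.527, 0.473, -0.52, 0.477]
contact_force: [0.1, 0.2, -1.0]
opening: 0.301
```

{"method": "apply_moves", "body": {
  "delta_pos": [
    [0,0,0],
    [0,0,0],
    [0,0,0],
    [0,0,0],
    [0,0,0],
    [0,0,0],
    [0,0,0]
  ],
  "yaw": [0,0,0,0,0,0,0],
  "gripper": [0,0,0,0,0,0,0]
}}

```text
clock: 29.55
tool_pos: [0.6248, -0.1152, 0.0147]
eef_rot: [0.527, 0.473, -0.521, 0.477]
contact_force: [-2.4, 0.8, 1.5]
opening: 0.158
```

```bash
python3 - <<'E'
from h import *
look("w27",(240,400,150,290),4)
go([.6248,-.1155,.0155],-.107);print(get_state()["contact_force"],get_state()["moment"])
E
```

```text
drift [-0. -0.  0.]
clock 29.60 pos [ 0.6248 -0.1152  0.0147] toolx [ 0.0105  0.0023 -0.9999] jaw -0.098 open 0.156 q7 -0.44
delta cm [-0.08  0.01  0.03] yaw 0.009 (alt -3.132) F [-1.8884  1.7961  0.3758]
[-1.8884  1.7961  0.3758] [ 0.1155  0.3024 -0.1075]
```

View pics/w27z.png

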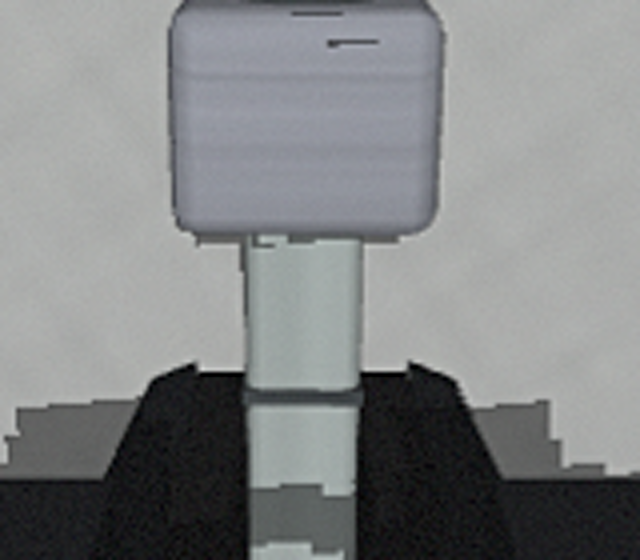

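{"method": "apply_moves", "body": {
  "delta_pos": [
    [-0.3,0,0],
    [-0.8,0,0],
    [-1.5,0,0],
    [-2.5,0,0],
    [-4,0,0],
    [-5,0,0],
    [-5,0,0],
    [-5,0,0]
  ],
  "yaw": [0,0,0,0,0,0,0,0],
  "gripper": [0,0,0,0,0,0,0,0],
  "force": 55
}}

```text
clock: 30.27
tool_pos: [0.625, -0.1155, 0.0661]
eef_rot: [0.528, 0.472, -0.52, 0.477]
contact_force: [-0.2, 0.0, -3.1]
opening: 0.155
```

```bash
python3 - <<'E'
from h import *
look("w28",(240,400,150,290),4)
im=snapshot("side");cv2.imwrite("pics/s28.png",cv2.resize(im[90:250,230:430,::-1],None,fx=4,fy=3.7,interpolation=2))
go([.6248,-.1155,.0155],-.107);print(get_state()["contact_force"],get_state()["moment"])
E
```

```text
drift [-0.0007 -0.     -0.0009]
clock 30.37 pos [ 0.6239 -0.1154  0.0646] toolx [ 0.0099  0.0021 -0.9999] jaw -0.098 open 0.154 q7 -0.42
delta cm [4.91 0.04 0.01] yaw 0.009 (alt -3.132) F [ 0.2026 -0.5811 -2.6482]
[ 0.2026 -0.5811 -2.6482] [-0.0603 -0.0709 -0.0201]
```

View pics/w28z.png

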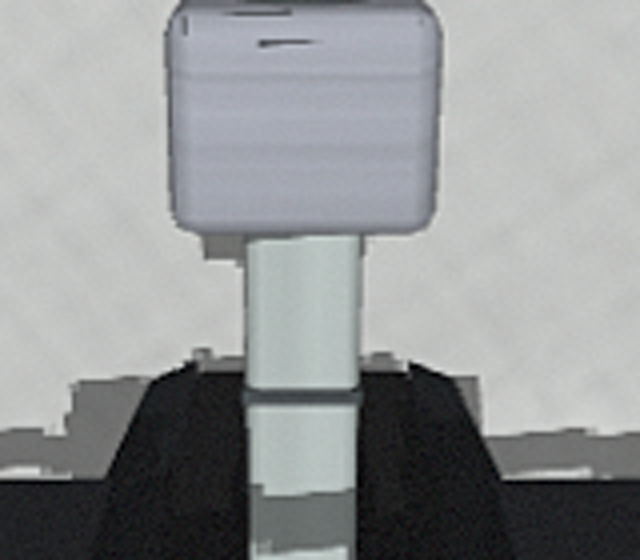

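View pics/s28.png

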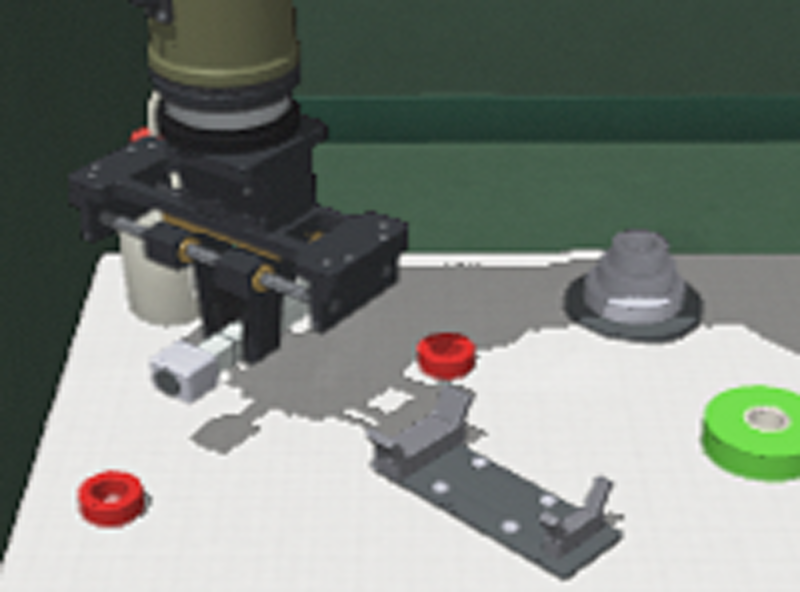

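```bash
python3 - <<'E'
import cv2,numpy as np
t=cv2.imread("pics/top0.png")[205:275,300:360];w=cv2.imread("pics/w25.png")[155:265,65:240]
cv2.imwrite("pics/c1.png",cv2.resize(t,None,fx=8,fy=8,interpolation=2))
cv2.imwrite("pics/c2.png",cv2.resize(w,None,fx=4.5,fy=4.5,interpolation=2))
E
```

```text
(no output)
```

View pics/c1.png

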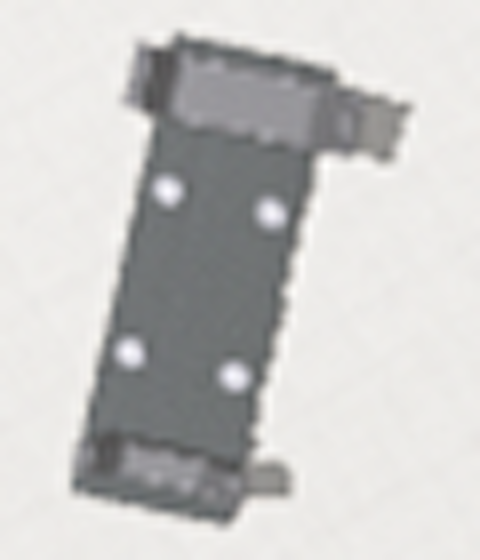

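View pics/c2.png

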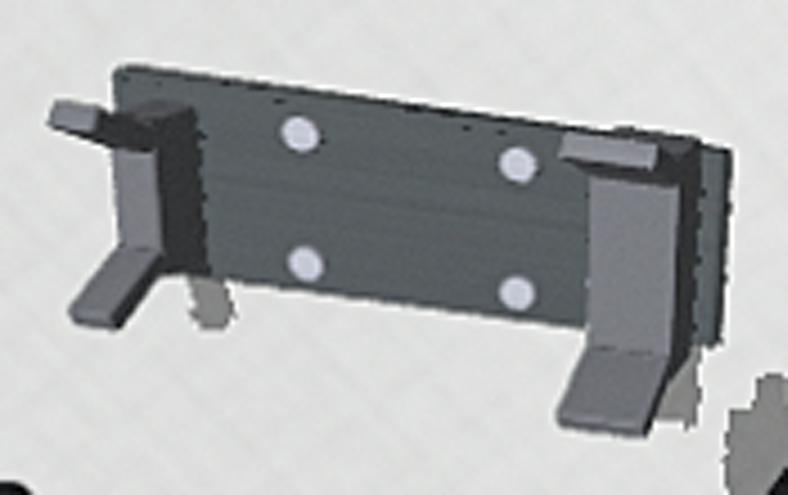

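```bash
cat > fit.py <<'E'
from h import *
from scipy.optimize import least_squares
a=np.load("w25.npy");w=camera_params("wrist");w["position"]=a[7:10];w["orientation"]=a[10:]
t=camera_params("top")
W=lambda x,y:(65+x/4.5-.39,155+y/4.5-.39)
T=lambda x,y:(300+x/8-.44,205+y/8-.44)
cw=[((41,-20),W(592,348)),((61,-20),W(668,355)),((-65,-11),W(125,250)),((-55,-11),W(160,247))]
ct=[((61,20),T(178,62)),((61,-20),T(330,85)),((41,-20),T(313,148)),((41,20),T(165,122)),((-55,11),T(122,440)),((-55,-11),T(210,460)),((-65,-11),T(205,485)),((-65,11),T(115,468))]
def pts(v,L):
    c,s=np.cos(v[2]),np.sin(v[2]);q=np.array([k[0] for k in L])/1000.
    return np.c_[v[0]+c*q[:,0]-s*q[:,1],v[1]+s*q[:,0]+c*q[:,1],0*q[:,0]+.022]
def res(v,sel):
    r=[]
    for L,p in sel: r.append((proj(pts(v,L),p)-np.array([k[1] for k in L])).ravel())
    return np.concatenate(r)
for nm,sel in (("w",[(cw,w)]),("t",[(ct,t)]),("both",[(cw,w),(ct,t)])):
    o=least_squares(res,[.46,-.11,-.2],args=(sel,));print(nm,o.x,np.round(o.fun,1))
v=o.x
L=[((x,y),0) for x,y in[(41,-20),(61,-20),(61,20),(41,20),(-65,-11),(-55,-11),(-55,11),(-65,11),(0,0)]]
out=[]
for nm,p,b,f in(("w25",w,(65,240,155,265),4.5),("top0",t,(300,360,205,275),8)):
    im=cv2.imread(f"pics/{nm}.png")[b[2]:b[3],b[0]:b[1]];im=cv2.resize(im,None,fx=f,fy=f,interpolation=2)
    for u in proj(pts(v,L),p): cv2.circle(im,tuple(int(k) for k in ((u-[b[0],b[2]])*f+f/2-.5)),3,(0,0,255),-1)
    cv2.imwrite(f"pics/fit_{nm}.png",im)
E
python3 fit.py
```

```text
w [ 0.4628 -0.1138 -0.2442] [-1.  -0.6  1.5  0.5 -1.3 -0.9  0.8  1.1]
t [ 0.4628 -0.1123 -0.246 ] [ 1.3 -1.2 -1.3 -0.3 -1.   0.   1.  -0.5  1.   0.3 -0.9 -0.1 -1.2  0.9
  1.   0.9]
both [ 0.4629 -0.1134 -0.2441] [-1.  -1.   1.5  0.  -1.4 -1.3  0.7  0.7  1.7 -1.3 -0.9 -0.4 -0.6 -0.
  1.4 -0.5  1.6  0.3 -0.4 -0.1 -0.7  0.9  1.5  0.9]
```

View pics/fit_w25.png

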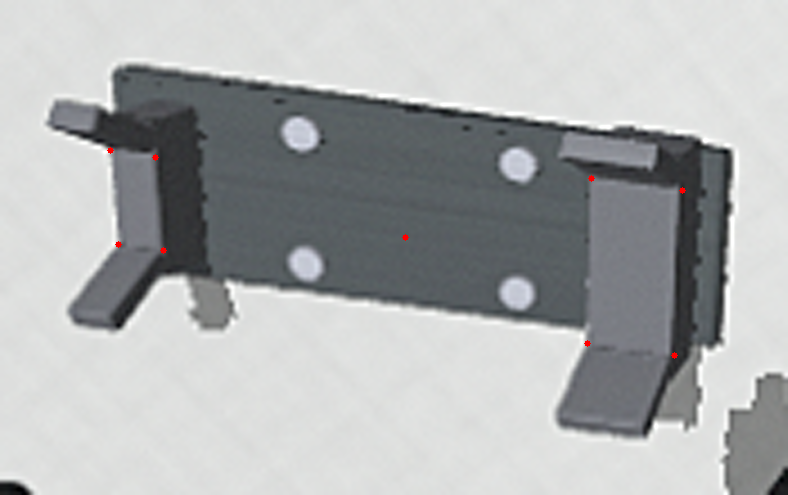

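View pics/fit_top0.png

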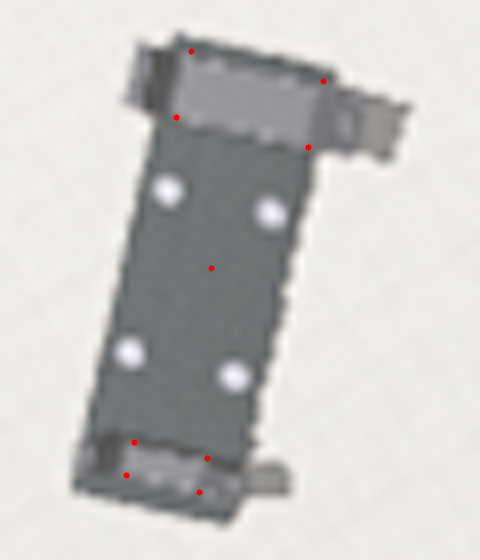

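```bash
python3 - <<'E'
from h import *
go([.463,-.113,.15],-.243-np.pi/2)
E
```

```text
clock 30.37 pos [ 0.6239 -0.1154  0.0646] toolx [ 0.0099  0.0021 -0.9999] jaw -0.098 open 0.154 q7 -0.42
delta cm [ -8.7  -15.95   1.3 ] yaw -1.425 (alt 1.716) F [ 0.2026 -0.5811 -2.6482]
```

{"method": "apply_moves", "body": {
  "delta_pos": [
    [-1,-0.5,0],
    [-3,-1.5,0.1],
    [-5,-3,0.2],
    [-7,-4.5,0.4],
    [-8.7,-6,0.5],
    [-8.7,-7.5,0.6],
    [-8.7,-9,0.8],
    [-8.7,-10.5,0.9],
    [-8.7,-12,1],
    [-8.7,-13.5,1.1]
  ],
  "yaw": [0,0.05,0.13,0.22,0.32,0.42,0.52,0.62,0.72,0.82],
  "gripper": [0,0,0,0,0,0,0,0,0,0]
}}

```text
clock: 31.2
tool_pos: [0.4864, -0.1132, 0.1507]
eef_rot: [0.674, 0.225, -0.667, 0.226]
contact_force: [0.8, 0.2, -3.4]
opening: 0.152
```

```bash
python3 - <<'E'
from h import *
go([.463,-.113,.15],-.243-np.pi/2)
E
```

```text
clock 31.20 pos [ 0.4864 -0.1132  0.1507] toolx [ 0.0098  0.0023 -0.9999] jaw -0.923 open 0.152 q7 -1.00
delta cm [ 0.05 -1.43  1.85] yaw 0.891 (alt -2.250) F [ 0.8451  0.2446 -3.3767]
```

{"method": "apply_moves", "body": {
  "delta_pos": [
    [0,-0.6,0.7],
    [0,-1,1.2],
    [0,-1.3,1.7],
    [0,-1.4,1.8],
    [0,-1.4,1.8],
    [0,-1.4,1.8],
    [0,-1.4,1.8],
    [0,-1.4,1.8],
    [0,-1.4,1.8],
    [0,-1.4,1.8]
  ],
  "yaw": [0.1,0.2,0.3,0.4,0.5,0.6,0.7,0.8,0.87,0.89],
  "gripper": [0,0,0,0,0,0,0,0,0,0]
}}

```text
clock: 32.03
tool_pos: [0.4633, -0.1124, 0.1507]
eef_rot: [0.705, -0.085, -0.699, -0.087]
contact_force: [-0.4, -0.1, -2.9]
opening: 0.155
```

{"method": "apply_moves", "body": {
  "delta_pos": [
    [0,0,0],
    [0,0,0],
    [0,0,0]
  ],
  "yaw": [0,0,0],
  "gripper": [0,0,0]
}}

```text
clock: 32.28
tool_pos: [0.4632, -0.1123, 0.1508]
eef_rot: [0.705, -0.084, -0.699, -0.087]
contact_force: [0.1, -0.7, -3.5]
opening: 0.154
```

```bash
python3 - <<'E'
from h import *
look("w29",(200,420,120,290),3.5)
im=snapshot("side");cv2.imwrite("pics/s29.png",cv2.resize(im[90:290,240:440,::-1],None,fx=3,fy=3,interpolation=2))
im=snapshot("top");cv2.imwrite("pics/t29.png",cv2.resize(im[150:300,240:440,::-1],None,fx=4,fy=4,interpolation=2))
go([.463,-.113,.06],-.243-np.pi/2)
E
```

```text
drift [ 0.     -0.0001 -0.    ]
clock 32.43 pos [ 0.4632 -0.1124  0.1507] toolx [ 0.0096  0.0029 -1.    ] jaw -1.814 open 0.155 q7 -1.52
delta cm [9.07 0.11 0.09] yaw -0.000 (alt 3.141) F [ 0.0349  0.5165 -2.5544]
```

View pics/w29.png

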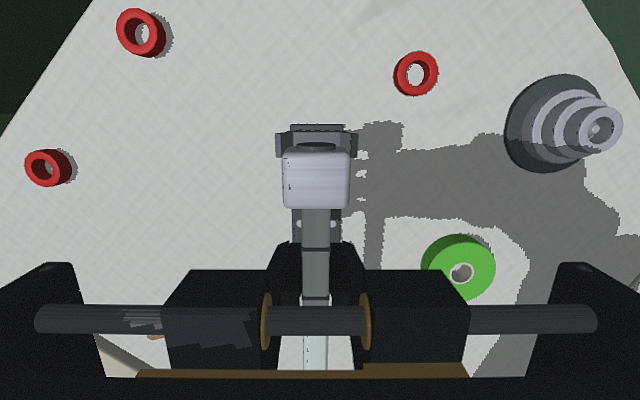

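View pics/s29.png

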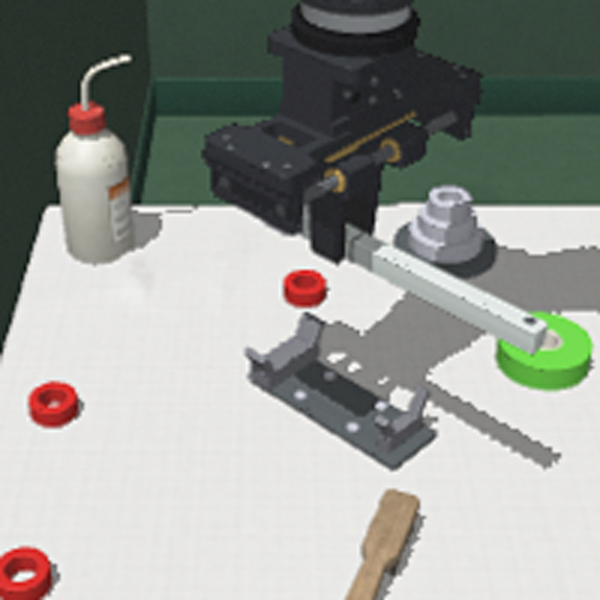

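{"method": "apply_moves", "body": {
  "delta_pos": [
    [1,0,0],
    [2.5,0.1,0.1],
    [4.5,0.1,0.1],
    [6.5,0.1,0.1],
    [8,0.1,0.1],
    [9,0.1,0.1],
    [9,0.1,0.1],
    [9,0.1,0.1],
    [9,0.1,0.1]
  ],
  "yaw": [0,0,0,0,0,0,0,0,0],
  "gripper": [0,0,0,0,0,0,0,0,0]
}}

```text
clock: 33.18
tool_pos: [0.4633, -0.1131, 0.0613]
eef_rot: [0.705, -0.084, -0.698, -0.087]
contact_force: [0.2, -0.4, -3.9]
opening: 0.156
```

```bash
python3 - <<'E'
from h import *
look("w30",(220,420,120,290),3.5)
im=snapshot("side");cv2.imwrite("pics/s30.png",cv2.resize(im[150:260,290:430,::-1],None,fx=5,fy=5,interpolation=2))
im=snapshot("top");cv2.imwrite("pics/t30.png",cv2.resize(im[190:290,270:380,::-1],None,fx=5,fy=5,interpolation=2))
go([.463,-.113,.038],-.243-np.pi/2)
E
```

```text
drift [0.0001 0.     0.0002]
clock 33.33 pos [ 0.4634 -0.113   0.0616] toolx [ 0.0112  0.0026 -0.9999] jaw -1.814 open 0.158 q7 -1.50
delta cm [2.36 0.02 0.07] yaw -0.000 (alt 3.141) F [ 0.8445 -0.38   -2.9641]
```

View pics/w30z.png

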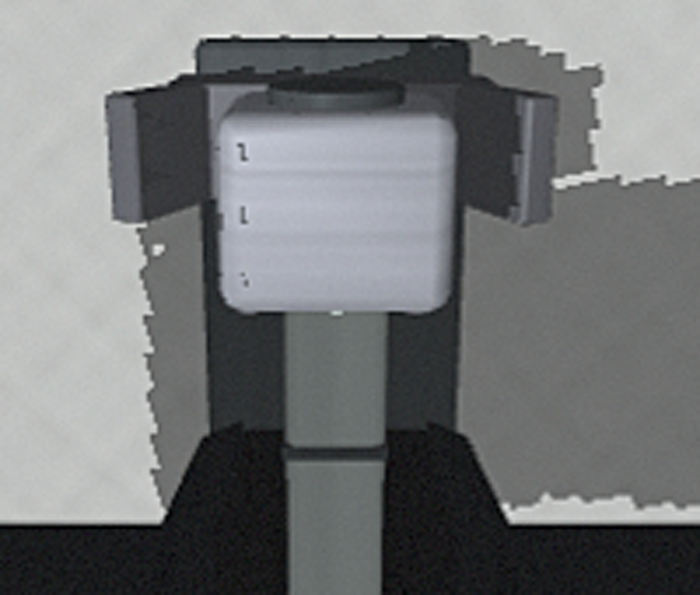

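View pics/s30.png

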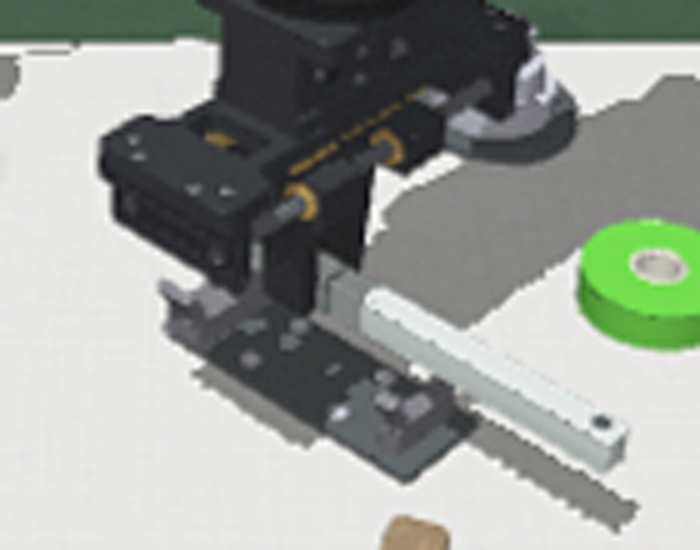

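View pics/t30.png

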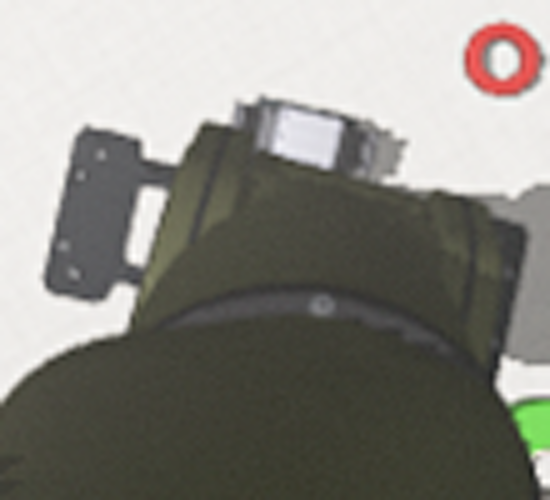

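{"method": "apply_moves", "body": {
  "delta_pos": [
    [0.5,0,0.05],
    [1,0,0.05],
    [1.5,0,0.05],
    [2,0,0.05],
    [2.3,0,0.05],
    [2.3,0,0.05],
    [2.3,0,0.05]
  ],
  "yaw": [0,0,0,0,0,0,0],
  "gripper": [0,0,0,0,0,0,0]
}}

```text
clock: 33.92
tool_pos: [0.463, -0.1128, 0.0382]
eef_rot: [0.705, -0.084, -0.698, -0.087]
contact_force: [0.7, 1.0, -2.4]
opening: 0.153
```

```bash
python3 - <<'E'
from h import *
look("w31",(220,420,120,290),3.5)
im=snapshot("side");cv2.imwrite("pics/s31.png",cv2.resize(im[150:260,290:430,::-1],None,fx=5,fy=5,interpolation=2))
go([.463,-.113,.037],-.243-np.pi/2)
E
```

```text
drift [ 0.0001 -0.0001  0.0002]
clock 34.02 pos [ 0.4632 -0.1129  0.0386] toolx [ 0.0112  0.0025 -0.9999] jaw -1.814 open 0.152 q7 -1.50
delta cm [0.16 0.02 0.02] yaw -0.000 (alt 3.141) F [ 0.8549 -0.389  -4.0078]
```

View pics/w31z.png

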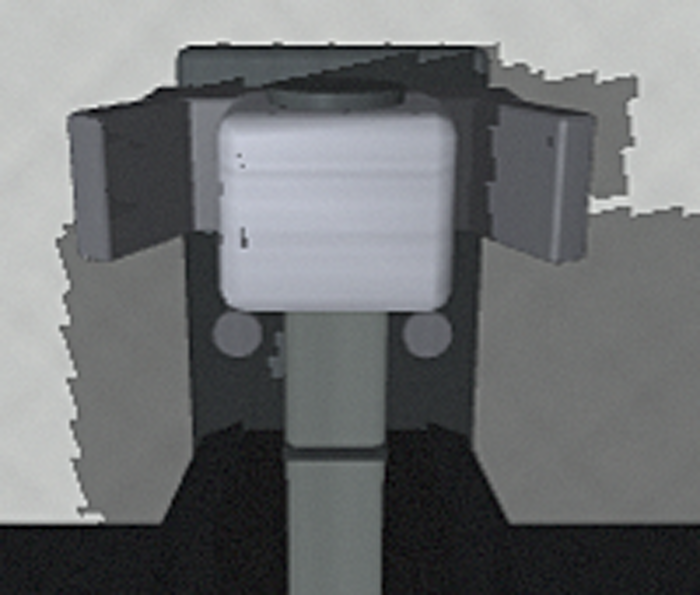

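View pics/s31.png

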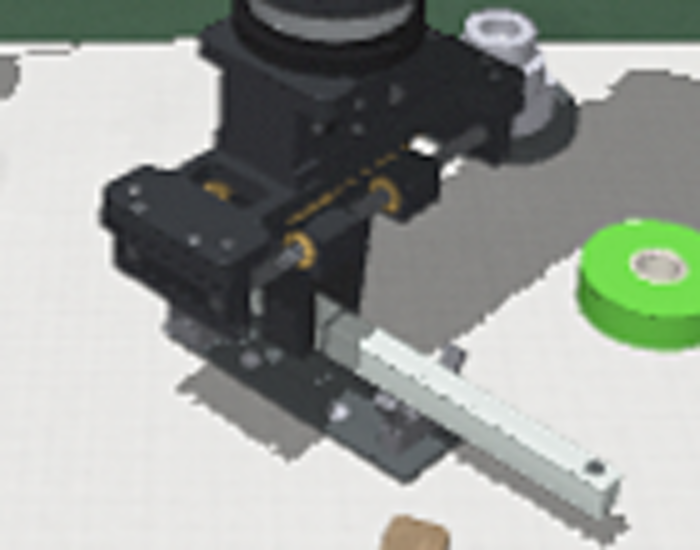

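{"method": "apply_moves", "body": {
  "delta_pos": [
    [0.1,0,0],
    [0.15,0,0],
    [0.18,0,0],
    [0.18,0,0],
    [0.18,0,0]
  ],
  "yaw": [0,0,0,0,0],
  "gripper": [0,0,0,0,0]
}}

```text
clock: 34.43
tool_pos: [0.4634, -0.1129, 0.0369]
eef_rot: [0.706, -0.084, -0.698, -0.087]
contact_force: [1.3, 0.3, -2.0]
opening: 0.149
```

```bash
python3 - <<'E'
from h import *
go([.463,-.113,.037],-.243-np.pi/2)
E
```

```text
clock 34.43 pos [ 0.4634 -0.1129  0.0369] toolx [ 0.0115  0.0025 -0.9999] jaw -1.814 open 0.149 q7 -1.50
delta cm [-0.01  0.02  0.03] yaw -0.000 (alt 3.141) F [ 1.2902  0.3324 -1.9838]
```

{"method": "apply_moves", "body": {
  "delta_pos": [
    [0.03,0,0],
    [0.03,0,0],
    [0.03,0,0],
    [0.03,0,0],
    [0.03,0,0],
    [0.03,0,0],
    [0.03,0,0],
    [0.03,0,0]
  ],
  "yaw": [0,0,0,0,0,0,0,0],
  "gripper": [17,22,30,40,45,45,45,45]
}}

```text
clock: 35.1
tool_pos: [0.4634, -0.1129, 0.0366]
eef_rot: [0.706, -0.084, -0.698, -0.087]
contact_force: [-0.7, -0.1, 0.6]
opening: 0.451
```

{"method": "apply_moves", "body": {
  "delta_pos": [
    [-0.5,0,0],
    [-1.5,0,0],
    [-3.5,0,0],
    [-6.5,0,0],
    [-10,0,0],
    [-13.5,0,0],
    [-15,0,0],
    [-15,0,0]
  ],
  "yaw": [0,0,0,0,0,0,0,0],
  "gripper": [45,45,45,45,45,45,45,45]
}}

```text
clock: 35.77
tool_pos: [0.4634, -0.1138, 0.1907]
eef_rot: [0.709, -0.085, -0.695, -0.087]
contact_force: [0.2, 0.2, -0.5]
opening: 0.451
```

```bash
python3 - <<'E'
from h import *
look("w32",(220,420,60,240),3.5)
im=snapshot("side");cv2.imwrite("pics/s32.png",cv2.resize(im[130:260,240:430,::-1],None,fx=4,fy=4,interpolation=2))
go([.463,-.113,.037],-.243-np.pi/2)
E
```

```text
drift [-0.0009  0.0003 -0.0019]
clock 35.87 pos [ 0.4617 -0.1132  0.1874] toolx [ 0.0132  0.0023 -0.9999] jaw -1.814 open 0.452 q7 -1.52
delta cm [15.04  0.04  0.06] yaw -0.000 (alt 3.142) F [-0.3869  0.4638  0.735 ]
```

View pics/w32.png

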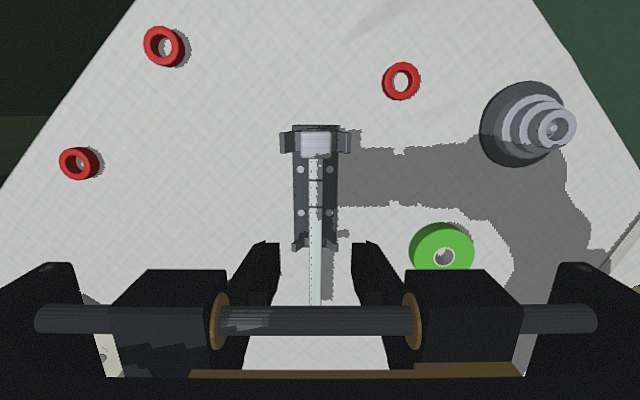

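View pics/s32.png

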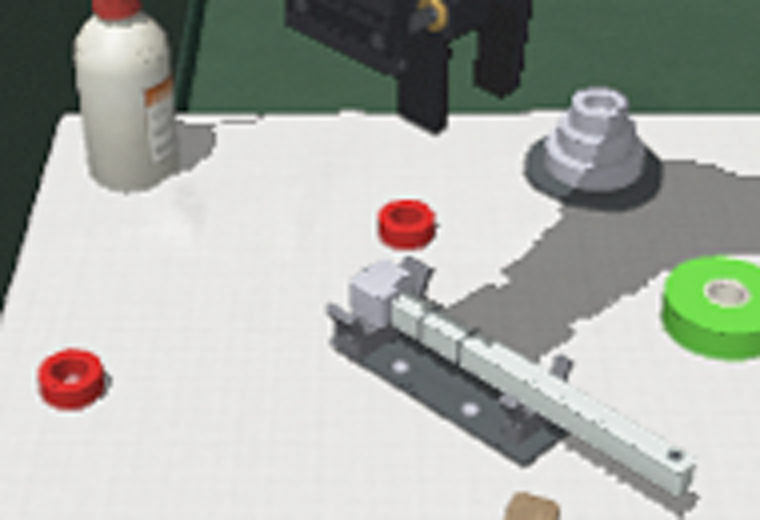

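```bash
python3 - <<'E'
from h import *
v=[.463,-.113,-.243];c,s=np.cos(v[2]),np.sin(v[2])
P=lambda x,y,z:[v[0]+c*x-s*y,v[1]+s*x+c*y,.022+z]
pts=[P(.036,.015,.024),P(.036,-.015,.024),P(.062,-.015,.024),P(.062,.015,.024),P(-.014,0,.018),P(.014,0,.018),P(-.06,.011,0),P(-.06,-.011,0)]
p=camera_params("wrist");im=snapshot("wrist")
f=5;x0,y0=260,110;z=cv2.resize(im[y0:y0+115,x0:x0+110,::-1],None,fx=f,fy=f,interpolation=2)
for u in proj(pts,p): cv2.circle(z,tuple(int(k) for k in((u-[x0,y0])*f+2)),2,(0,0,255),-1)
cv2.imwrite("pics/w33.png",z)
E
```

```text
(no output)
```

View pics/w33.png

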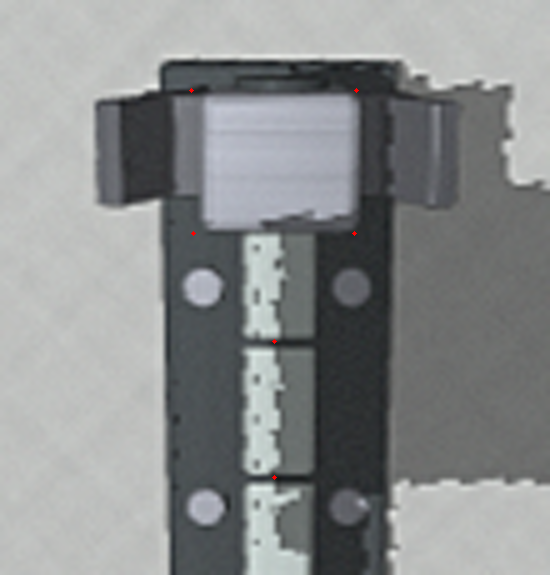

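```bash
python3 -c "
from plant import *
print(finish_job(), get_state()['clock'])"
```

```text
the job is handed in; nothing more can be done
the job is handed in; nothing more can be done
```

The check set is put away and the job is handed in, at about 36 s of the allowed 102 s.

- **Rings:** I stacked the large, medium and small steel rings on the post in that order. The last wrist and side pictures show all three threaded on the post and lying flat.
- **Probe bar:** I gripped it midway between the two dark bands. It stayed level when lifted, apart from about 0.6° of tilt carried over from the tool. The last pictures show the head in the wide pocket, clear of both cheeks, and the bar in the narrow fork. Measured against my fitted cradle pose, it lies within about 1 mm along the cradle and 1–1.5 mm to one side.
- **Other objects:** I did not touch the wash bottle, green roll, brush or red look-alike rings. The forces read at the wrist after each move stayed below about 5 N.
- **Checks that disagreed:** The networks ranked a red ring first for the small weight and placed the cradle point up to about 16 mm apart between cameras. I used my own fits to the pictures instead; for the cradle, the top and wrist views agreed to about 1.5 mm.

The gripper was open and about 15 cm above the cradle at hand-in, touching nothing. I took no top-camera picture at the end, because the arm had blocked that view over the cradle.

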